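# Clamp painted tiles on the shed's vacuum board

## Robot

A 6-joint arm with a two-finger parallel gripper is mounted at the origin on the work surface. World frame = base frame: x ahead of the robot, y to its left, z up, the work surface at z = 0. Lengths are in mm, angles in rad, forces in N, time in s.
With the tool pointing down it reaches from about 325 to 900 mm from the base axis. Payload 6.1 kg.
Tool frame: the origin (TCP) lies midway between the tips of the shut fingers; the grasp point (between the pads) lies 19 mm behind it; z points along the fingers, y is the line along which they close (so a half turn about z gives the same grasp; the last joint's range is limited). The gripper opens to 87 mm and grips with 3 to 60 N. Pads are 19 mm wide; open, the fingers measure 117 mm over their backs; the gripper's body (75 mm by 190 mm) begins 51 mm behind the grasp point.
Start: joints at [1.216, 0.22, 1.526, -0, 1.395, -0.126], TCP at [141.754, 608.705, 222.538] pointing down, gripper open.
Joint ranges: [-2.98, 2.98], [-0.91, 2.08], [0.09, 2.57], [-1.24, 4.39], [0.2, 2.65], [-2.68, 2.68]. Speed limits (rad/s): [2.57, 2.57, 3.01, 3.14, 3.14, 3.14].

## Interface

Orientations are given as a unit quaternion [x, y, z, w].
In Python, from rig import env gives the robot as it stands.
- The arm moves only by the shell command python3 -m inch 'ROWS' [OPENING] [FORCE]. ROWS is text: rows parted by semicolons, each of 6 numbers parted by spaces: the shift along the tool's x, y, z each as a share of 0.3 m, from -1 to 1, then the turn, a rotation vector about the tool's x, y, z each as a share of pi rad, from -1 to 1. A call has 1 to 20 rows; each row is the pose to reach, as a shift and turn from the pose commanded when the call began, along the tool's axes at that moment, turning the shorter way round; what a row does not reach only later rows make up. A row lasts 1/12 s, in which the tool goes at most 41.7 mm and 7.16 degrees, less where a joint would pass 70% of its speed; a pose out of reach is approached as far as the arm can. A call with a number of a shift or a turn outside -1 to 1 is refused whole. A call with a gripper value outside its range is refused whole. OPENING is the opening, from -1 (shut) to 1 (fully open), set as the call begins (- or left out, the last holds). The fingers move at their own pace and stop on an object; FORCE is the grip in N (left out, the last holds). Time passes only in rows, so rows that repeat a pose let the fingers close. It gives the time, the measured TCP pose, the force, the opening and the grip force at its end, in the units of the state.
- env.sense(): the state, without advancing time (a new reading comes with each control period).
- env.snapshot(name): name is "scene" or "top" or "wrist"; returns a dict with "pixels" (480x640x3 uint8, red, green, blue), "range_z" (480x640 float32, mm along the optical axis (not along the pixel's ray), 0 where there is no reading), "camera_matrix" (3x3 intrinsics, pixels), "xyz" and "attitude" of the camera in the world. Camera axes: x right, y up, looking along -z (the intrinsics and any distortion apply to the point x, -y, -z); pixel columns grow to the right and rows downward; lengths in mm; the calibration is good to about 2 mm. A picture is of the moment at which its call begins.
- env.finish_job(): hands the job in; it is judged then, once.
The state is a dict: "t": time; "q": joint angles; "qvel": joint speeds; "joint_torque": joint torques, N m; "ee_pos": TCP position; "eef_rot": TCP orientation; "ft_force": force on the tool from outside, world axes, zero at the start; "torque": the same for the moment, N m; "gripper_width": finger opening in mm; "grasp_force": force on a finger pad.
Only numpy, scipy, OpenCV 4.12 (cv2) and the standard library are available. Lean on these libraries where they do the work, as an engineer would, in place of code of your own. Each camera call takes 0.05 s, during which the arm holds its last target. There are 200 camera calls.

## Task

Lay every freshly painted tile on the counter, blue side up, centred and square to the board, on a black suction pad of its own, holding it by its edges only: nothing may touch the wet blue paint. Then push the red T-handle fully home on the board's square valve stem and turn it clockwise to the stop, and after that pump the yellow lever three full strokes, each right down to the bottom and all the way back up. Leave the handle on the stem and the tiles in place, and do not disturb the other things on the counter.

Things in the scene. Friction and masses are not known exactly. Their poses are not given: they have to be found in the camera images.
- board: vacuum board, fixed: plywood 150 mm (its x) by 490 mm (its y), 12 mm thick, flat on the counter (z 0), with four black suction pads in a row and a brass valve block near its +y end. Origin on the underside, midway along the row of pads (the board runs from y -180 to +310 mm); z up. Pads at x 0, y -127.5, -42.5, 42.5, 127.5 mm.
- pad0 (a point): centre of suction pad 0, a flat black rubber disc 34 mm across, flush in the board's top face (12 mm above the counter); axes as the board's. Pads are 85 mm apart and all alike; tiles simply rest on them (the suction itself is not simulated).
- pad1 (a point): centre of suction pad 1, a flat black rubber disc 34 mm across, flush in the board's top face (12 mm above the counter); axes as the board's. Pads are 85 mm apart and all alike; tiles simply rest on them (the suction itself is not simulated).
- pad2 (a point): centre of suction pad 2, a flat black rubber disc 34 mm across, flush in the board's top face (12 mm above the counter); axes as the board's. Pads are 85 mm apart and all alike; tiles simply rest on them (the suction itself is not simulated).
- pad3 (a point): centre of suction pad 3, a flat black rubber disc 34 mm across, flush in the board's top face (12 mm above the counter); axes as the board's. Pads are 85 mm apart and all alike; tiles simply rest on them (the suction itself is not simulated).
- tile0: square white ceramic tile 50 x 50 x 10 mm, 45 to 80 g, with a freshly painted blue panel, 34 mm square and 0.5 mm proud, in the middle of its top face; it starts flat on the counter, paint up. Take it across two facing edges (50 mm). Origin at the centre of its underside, x and y along its edges, z up. May be absent (None): 2 to 4 of the tiles are there.
- tile1: square white ceramic tile 50 x 50 x 10 mm, 45 to 80 g, with a freshly painted blue panel, 34 mm square and 0.5 mm proud, in the middle of its top face; it starts flat on the counter, paint up. Take it across two facing edges (50 mm). Origin at the centre of its underside, x and y along its edges, z up. May be absent (None): 2 to 4 of the tiles are there.
- tile2: square white ceramic tile 50 x 50 x 10 mm, 45 to 80 g, with a freshly painted blue panel, 34 mm square and 0.5 mm proud, in the middle of its top face; it starts flat on the counter, paint up. Take it across two facing edges (50 mm). Origin at the centre of its underside, x and y along its edges, z up. May be absent (None): 2 to 4 of the tiles are there.
- tile3: square white ceramic tile 50 x 50 x 10 mm, 45 to 80 g, with a freshly painted blue panel, 34 mm square and 0.5 mm proud, in the middle of its top face; it starts flat on the counter, paint up. Take it across two facing edges (50 mm). Origin at the centre of its underside, x and y along its edges, z up. May be absent (None): 2 to 4 of the tiles are there.
- handle: loose red T-handle, 0.2 to 0.33 kg, upright on the counter: hub 42 x 42 x 28 mm high with a square bore 22 mm wide, 22 mm deep, opening below, sides parallel to the hub's (fits at any quarter turn; 1 mm play a side, 0.1 rad in turning); on top a crossbar 80 mm long (x), 14 mm wide (y), 20 mm tall, at 28 to 48 mm above the underside. Origin: centre of the underside, z up.
- stem (a point): foot of the square steel valve stem, 20 x 20 mm, standing 20 mm up (top 4 mm tapered) from the brass valve block (50 x 50 mm, at x -20, y 262 mm of the board), whose top is 46 mm above the counter. x and y lie along the stem's flats and turn with it; z up. The handle is fully home when its underside sits on the block, its origin at this point.
- valve (a joint): turn of the valve stem, rad, growing clockwise seen from above: starts at 0 to 0.35 (open), closed at its stop, 1.4. It turns stiffly (0.08 N m) and stays where it is left.
- pump: hand vacuum pump, fixed: grey base plate 220 (x) x 100 (y) x 12 mm with a green barrel and, 60 mm along its x, two posts carrying the lever's pivot. Origin at the centre of the underside, z up; the lever points to its -x.
- pivot (a point): the lever's hinge, 100 mm above the counter; the hinge line is the pump's y axis.
- lever_pad (a point): middle of the top face of the yellow paddle (70 mm long, 36 mm wide, 14 mm thick) at the lever's end, 180 mm from the pivot; it moves with the lever. The paddle's end is 205 mm from the pivot.
- lever (a joint): pump lever angle, rad: 0 at rest, where the lever slopes 25 degrees (0.436 rad) up from the pivot towards the paddle, growing as the paddle is pushed down, 0.7 at the bottom stop. A spring brings it back up by itself; holding the paddle down takes 3 to 10 N.
- spanner: steel combination spanner, 180 mm long, 8 mm thick, lying left of the tiles; bystander
- tin: small yellow-labelled screw tin, 50 mm wide, 40 mm tall, standing among the tiles; bystander
- paintpot: small white paint pot with blue lid, 60 mm wide, 60 mm tall, near the pump; bystander. Other bystanders, not tracked: a jar (100 mm tall) behind the board, a mallet and toolbox far left, a hand drill behind the pump, a screwdriver by the robot
Not all that is in view belongs to the job. What is shaped like the tile1 but orange is not meant.

How it is judged (in metres and radians):
On the way, in this order (a step that is already met when the one before it is completed fails the run):
1. every tile present lies squarely on a suction pad of its own, painted side up, at rest ((horizontal distance between tile0 and pad0 below 0.008 m or horizontal distance between tile0 and pad1 below 0.008 m or horizontal distance between tile0 and pad2 below 0.008 m or horizontal distance between tile0 and pad3 below 0.008 m) and z of tile0 in the frame of pad0 between -0.004 and 0.004 m and angle between each of tile0, tile1, tile2, tile3's own z axis and vertical below 0.1 rad and linear speed of each of tile0, tile1, tile2, tile3 below 0.02 m/s and (angle between the x axis of tile0 and the x axis of board, either way round below 0.15 rad or angle between the x axis of tile0 and the y axis of board, either way round below 0.15 rad) and (horizontal distance between tile1 and pad0 below 0.008 m or horizontal distance between tile1 and pad1 below 0.008 m or horizontal distance between tile1 and pad2 below 0.008 m or horizontal distance between tile1 and pad3 below 0.008 m) and z of tile1 in the frame of pad0 between -0.004 and 0.004 m and (angle between the x axis of tile1 and the x axis of board, either way round below 0.15 rad or angle between the x axis of tile1 and the y axis of board, either way round below 0.15 rad) and (horizontal distance between tile2 and pad0 below 0.008 m or horizontal distance between tile2 and pad1 below 0.008 m or horizontal distance between tile2 and pad2 below 0.008 m or horizontal distance between tile2 and pad3 below 0.008 m) and z of tile2 in the frame of pad0 between -0.004 and 0.004 m and (angle between the x axis of tile2 and the x axis of board, either way round below 0.15 rad or angle between the x axis of tile2 and the y axis of board, either way round below 0.15 rad) and (horizontal distance between tile3 and pad0 below 0.008 m or horizontal distance between tile3 and pad1 below 0.008 m or horizontal distance between tile3 and pad2 below 0.008 m or horizontal distance between tile3 and pad3 below 0.008 m) and z of tile3 in the frame of pad0 between -0.004 and 0.004 m and (angle between the x axis of tile3 and the x axis of board, either way round below 0.15 rad or angle between the x axis of tile3 and the y axis of board, either way round below 0.15 rad)), for 0.2 s.
2. the T-handle is fully home on the square valve stem (horizontal distance between handle and stem below 0.004 m and z of handle in the frame of stem below 0.004 m and angle between handle's own z axis and vertical below 0.08 rad), for 0.2 s.
3. the T-handle, home on the stem, has turned the valve clockwise to its stop (all of step 2 and value of joint valve above 1.28 rad), for 0.1 s.
4. first stroke: the pump lever is at the bottom (value of joint lever above 0.62 rad and value of joint valve above 1.28 rad), for 0.05 s.
5. first stroke: the pump lever is fully back up (value of joint lever below 0.08 rad), for 0.05 s.
6. second stroke: the pump lever is at the bottom (all of step 4), for 0.05 s.
7. second stroke: the pump lever is fully back up (value of joint lever below 0.08 rad), for 0.05 s.
8. third stroke: the pump lever is at the bottom (all of step 6), for 0.05 s.
9. third stroke: the pump lever is fully back up (value of joint lever below 0.08 rad), for 0.05 s.
At the end, for the whole second after the job is handed in: Every tile present rests paint up on the board within 8 mm of a pad's centre, square within 0.15 rad, one a pad; the T-handle is home on the stem (within 4 mm in height and sideways, upright), the valve closed (above 1.28 rad), the lever back up (below 0.08 rad) (all of step 1 and all of step 3 and value of joint lever below 0.08 rad); the robot touches nothing.
It fails at once if the gripper or arm touches the wet blue paint of a tile (contact force between any of tile0_c1, tile1_c1, tile2_c1, tile3_c1 and the fingers above 1 N or contact force between any of tile0_c1, tile1_c1, tile2_c1, tile3_c1 and the arm above 1 N).
It fails at once if a bystander is knocked more than 4 cm from its place (distance of any of spanner, tin, paintpot from where it was at the start of the episode above 0.04 m).
Of tile0, tile1, tile2, tile3 only 2 to 4 are there at a start; the rules pass over those that are not, and their reading is None.
At some moment in a run one of tile0, tile1, tile2, tile3, handle may be knocked a few centimetres aside while the robot is not near it.
Once in a run the grip may slacken for a moment while it holds something.
It also fails if it takes over 210 s, if anything falls off the work surface, if the arm or the gripper's body presses on something with over 40 N, if the wrist force passes 120 N, or if a joint passes its speed limit or range.

## Working session

There is one attempt and no reset: what is moved stays moved. The work goes in short steps, Python scripts to look and compute and a shell command to move; the robot and the scene stay as the last step left them, time stands still between calls to the robot, and variables do not carry over. Pictures are saved under pics/ and viewed, at most 14 in all, crops included, and the job is handed in when it is done.

```bash
ls; mkdir -p pics; python3 - <<'E'
from rig import env
import cv2,numpy as np
s=env.sense();print(s)
for n in("top","scene"):
    d=env.snapshot(n);cv2.imwrite(f"pics/{n}0.png",d["pixels"][:,:,::-1]);np.savez(f"{n}0.npz",**d)
    print(n,d["camera_matrix"],d["xyz"],d["attitude"],[k for k in d])
E
```

```text
pics
{'t': 0.0, 'q': array([ 1.21591606e+00,  2.21229913e-01,  1.52761983e+00,  1.56421960e-05,
        1.39469365e+00, -1.26091222e-01]), 'qvel': array([ 0.00090912, -0.00052689, -0.00044751, -0.00010619,  0.00071143,
        0.00082721]), 'joint_torque': array([-1.47882365e-03, -4.94596803e+01, -3.87388158e+01,  6.96812966e-02,
        5.67581726e-02, -1.33375288e-04]), 'ee_pos': array([141.5238626, 608.12615  , 221.430299 ]), 'eef_rot': array([ 1.14146506e-01,  9.93463449e-01, -9.45464068e-04, -2.39784580e-04]), 'ft_force': array([-0.02488375, -0.46432276,  1.00608467]), 'torque': array([ 0.01287402, -0.0395885 , -0.05720418]), 'grasp_force': 0.0, 'gripper_width': 86.9963400180016}
top [[617.28867401   0.         321.15032659]
 [  0.         617.28867401 237.82589917]
 [  0.           0.           1.        ]] [3.53089763e+02 8.58359181e-01 1.42693603e+03] [-0.04657288  0.03783636  0.70908388 -0.70256632] ['pixels', 'range_z', 'camera_matrix', 'xyz', 'attitude']
scene [[536.97766399   0.         322.40517567]
 [  0.         536.97766399 240.16538644]
 [  0.           0.           1.        ]] [1126.7869216   647.80664084 1182.09460779] [0.12950946 0.32598474 0.86456073 0.35985553] ['pixels', 'range_z', 'camera_matrix', 'xyz', 'attitude']
```

View pics/top0.png

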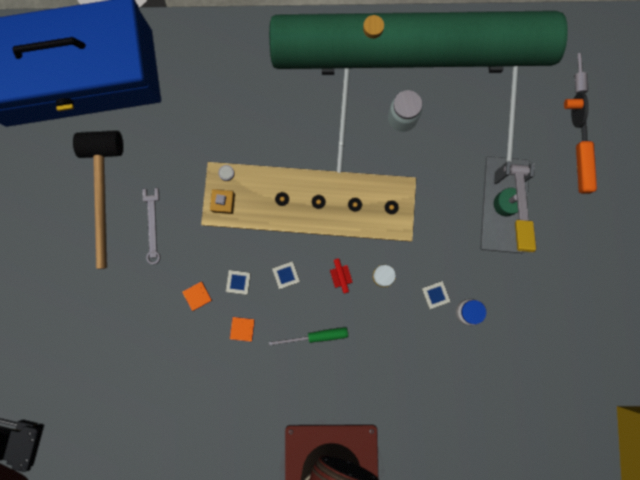

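View pics/scene0.png

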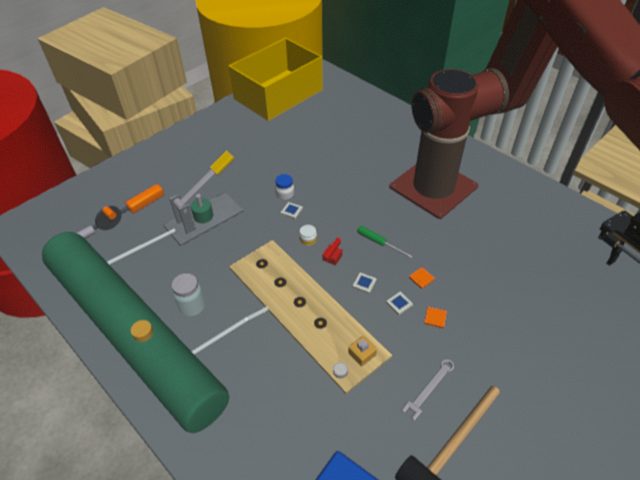

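The top view shows three painted tiles (238,282), (286,275) and (436,295). What could be mistaken for them: orange decoys (197,296) and (242,329), the white tin (385,275) and the blue-lidded pot (473,312). The red handle is at (341,275), the pads are at (282,199), (318,202), (355,205) and (391,208), the brass block with the stem is at (222,201), and the paddle is at (526,236). I choose the white tiles with blue panels.

```bash
cat > h.py <<'E'
from rig import env
import cv2,numpy as np
from scipy.spatial.transform import Rotation as R
def ray(d,uv,z):
    """pixels -> world points on plane z"""
    K=d["camera_matrix"];uv=np.atleast_2d(np.asarray(uv,float))
    c=np.c_[(uv[:,0]-K[0,2])/K[0,0],-(uv[:,1]-K[1,2])/K[1,1],-np.ones(len(uv))]
    w=R.from_quat(d["attitude"]).apply(c);o=np.asarray(d["xyz"])
    return o+w*((z-o[2])/w[:,2])[:,None]
def dep(d,u,v):
    r=float(d["range_z"][int(v),int(u)]);K=d["camera_matrix"]
    return R.from_quat(d["attitude"]).apply([(u-K[0,2])/K[0,0]*r,-(v-K[1,2])/K[1,1]*r,-r])+d["xyz"]
def proj(d,p):
    K=d["camera_matrix"];c=R.from_quat(d["attitude"]).inv().apply(np.asarray(p,float)-d["xyz"])
    return K[0,2]+K[0,0]*c[...,0]/-c[...,2],K[1,2]-K[1,1]*c[...,1]/-c[...,2]
def mask(d,lo,hi):
    return cv2.inRange(cv2.cvtColor(d["pixels"],cv2.COLOR_RGB2HSV),np.array(lo),np.array(hi))
def blobs(d,m,z,amin=30):
    """contours -> centre, sizes, yaw (of first side) in world plane z"""
    out=[]
    for c in cv2.findContours(m,cv2.RETR_EXTERNAL,cv2.CHAIN_APPROX_NONE)[0]:
        if cv2.contourArea(c)<amin: continue
        w=ray(d,c[:,0,:],z)[:,:2].astype(np.float32)
        (x,y),(a,b),th=cv2.minAreaRect(w);px=c[:,0,:].mean(0)
        out.append((px.round(0),np.round([x,y,a,b,th],1)))
    return out
def snap(n,save=None):
    d=env.snapshot(n)
    if save: cv2.imwrite(f"pics/{save}.png",d["pixels"][:,:,::-1])
    return d
def sq(a): return (a+45)%90-45
E
python3 - <<'E'
from h import *
for n in("top","scene"):
    d=dict(np.load(n+"0.npz"));print(n)
    for nm,lo,hi,z in(("blue",(105,150,40),(125,255,255),10.5),("red",(0,200,80),(4,255,255),48),("red2",(176,180,80),(180,255,255),48),("wood",(12,60,100),(25,170,255),12),("brass",(12,171,80),(25,255,255),46),("black",(0,0,0),(180,255,25),12),("yellow",(22,200,100),(30,255,255),150),("white",(0,0,170),(180,60,255),10)):
        for b in blobs(d,mask(d,lo,hi),z):
            if (200<b[1][0]<900 and abs(b[1][1])<500): print(nm,b[0],b[1],dep(d,*b[0]).round(0))
d=dict(np.load("top0.npz"))
hsv=cv2.cvtColor(d["pixels"],cv2.COLOR_RGB2HSV)
for u,v in((238,274),(222,201),(221,190),(282,199),(278,199),(526,236),(341,275),(227,225),(210,200)):print((u,v),hsv[v,u],dep(d,u,v).round(0))
c=d["pixels"][140:340,130:560,::-1];cv2.imwrite("pics/c0.png",cv2.resize(c[:, :240],None,fx=3,fy=3,interpolation=cv2.INTER_CUBIC))
E
```

```text
top
blue [474. 312.] [ 350.6 -327.5   52.    51.9   43.7] [ 350. -317.   58.]
blue [436. 295.] [ 389.6 -243.    27.8   27.7   17.8] [ 389. -244.    7.]
blue [238. 282.] [423.1 210.4  27.4  27.8  82.2] [423. 210.   7.]
blue [285. 275.] [438.4 100.4  27.7  28.3  18.2] [438. 101.  11.]
red [341. 276.] [433.8 -25.4  74.8  37.   15.9] [432. -26.  48.]
wood [309. 201.] [609.9  46.4 490.9 151.8  85. ] [608.  45.  19.]
brass [242. 330.] [317.1 195.9  44.3  44.6  82.9] [314. 199.  12.]
brass [196. 296.] [391.6 297.6  45.2  46.4  29. ] [392. 306.   7.]
brass [525. 236.] [ 519.7 -440.8   71.6   39.5    2.5] [ 502. -398.  180.]
brass [222. 201.] [605.  242.5  46.2  47.5  84.4] [602. 238.  67.]
black [391. 207.] [ 593.4 -145.    23.    23.3   44.4] [ 593. -145.   11.]
black [355. 204.] [601.3 -61.6  23.2  23.6  89.2] [601. -62.  12.]
black [318. 202.] [609.3  24.3  23.3  23.6  89.5] [606.  24.  16.]
black [282. 199.] [615.  108.   23.7  23.3   0. ] [615. 108.  14.]
yellow [525. 236.] [ 507.1 -407.2   62.    34.4    2.1] [ 502. -398.  180.]
white [237. 282.] [422.9 210.8  45.7  46.   82.2] [423. 2
[... 940 characters left out ...]
.   13.1 218.9  81.8] [795. -29.  28.]
white [399. 302.] [424.8 212.9  49.   46.7  81.7] [428. 214.  15.]
white [364. 282.] [440.1 103.   48.1  48.3  18.8] [441. 103.  10.]
white [141. 246.] [ 792.6 -441.     9.1  205.    82.2] [ 801. -425.   27.]
white [308. 232.] [ 422.  -137.6   55.6   44.3   45.6] [ 442. -113.   44.]
(238, 274) [ 85  10 152] [441. 210.  10.]
(222, 201) [129  14 130] [602. 238.  67.]
(221, 190) [ 19 157 145] [632. 245.  42.]
(282, 199) [ 19 173 159] [615. 108.  14.]
(278, 199) [13 79 29] [615. 117.  12.]
(526, 236) [ 23 217 159] [ 502. -400.  180.]
(341, 275) [  1 221 164] [435. -26.  47.]
(227, 225) [ 21 105 187] [555. 236.  11.]
(210, 200) [ 20 130 177] [615. 277.   9.]
```

View pics/c0.png

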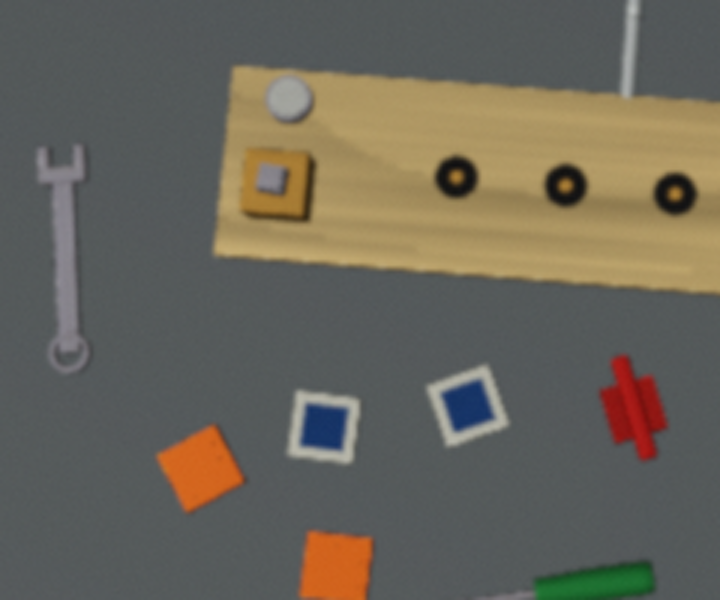

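The crop confirms white tiles with blue panels as the targets; the plain orange squares are decoys. The heights (7–12 mm), pad spacing (about 85 mm), board (491×152 mm) and stem (about 607,244) all match the description.

```bash
cat > go.py <<'E'
# python3 go.py x y z yawY [; ...] : shares for each waypoint from the present pose
import sys,numpy as np
from rig import env
from scipy.spatial.transform import Rotation as R
s=env.sense();p=s["ee_pos"];r=R.from_quat(s["eef_rot"])
ty=r.as_matrix()[:,1];print("now",p.round(1),"yawY",round(np.degrees(np.arctan2(ty[1],ty[0])),1),"f",s["ft_force"].round(1),"w",round(s["gripper_width"],1),"g",round(s["grasp_force"],1),"q6",s["q"][5].round(2),"t",round(s["t"],1))
for w in " ".join(sys.argv[1:]).split(";"):
    if not w.strip(): continue
    x,y,z,a=map(float,w.split());a=np.radians(a)
    yv=np.array([np.cos(a),np.sin(a),0]);zv=np.array([0,0,-1.]);xv=np.cross(yv,zv)
    T=R.from_matrix(np.c_[xv,yv,zv])
    print(w,"->",(r.inv().apply(np.array([x,y,z])-p)/300).round(3),((r.inv()*T).as_rotvec()/np.pi).round(3))
E
python3 go.py "280 410 180 80; 423.5 211.2 120 82.2"
```

```text
now [141.6 608.2 221.6] yawY 76.9 f [ 0.7 -1.   0.5] w 87.2 g 0.0 q6 -0.13 t 0.1
280 410 180 80 -> [-0.599 -0.539  0.139] [-0.001 -0.    -0.017]
 423.5 211.2 120 82.2 -> [-1.215 -1.075  0.34 ] [-0.001 -0.    -0.029]
```

```bash
python3 -m inch '-0.1 -0.09 0.02 0 0 0; -0.2 -0.18 0.045 0 0 -0.005; -0.3 -0.27 0.07 0 0 -0.01; -0.4 -0.36 0.09 0 0 -0.015; -0.5 -0.45 0.115 0 0 -0.017; -0.6 -0.54 0.14 0 0 -0.017; -0.7 -0.62 0.18 0 0 -0.02; -0.8 -0.7 0.22 0 0 -0.024; -0.9 -0.79 0.26 0 0 -0.029; -0.95 -0.84 0.29 0 0 -0.029; -0.98 -0.87 0.3 0 0 -0.029; -0.98 -0.87 0.3 0 0 -0.029; -0.98 -0.87 0.3 0 0 -0.029' 0.5; python3 go.py "423.5 211.2 120 82.2"
```

```text
t: 1.18
ee_pos: [368.8, 287.3, 132.2]
eef_rot: [0.07, 0.998, -0.0, -0.001]
ft_force: [-0.1, -0.2, 0.8]
gripper_width: 65.1
grasp_force: 0.0
now [368.8 287.3 132.2] yawY 82.0 f [-0.1 -0.2  0.8] w 65.1 g 0.0 q6 -0.94 t 1.2
423.5 211.2 120 82.2 -> [-0.216 -0.226  0.04 ] [-0.    -0.    -0.001]
```

```bash
python3 -m inch '-0.08 -0.08 0.02 0 0 0; -0.16 -0.16 0.03 0 0 0; -0.216 -0.226 0.04 0 0 0; -0.216 -0.226 0.04 0 0 0; -0.216 -0.226 0.04 0 0 0; -0.216 -0.226 0.04 0 0 0'; python3 - <<'E'
from h import *
d=snap("wrist","w1");np.savez("w1.npz",**d)
print(d["xyz"],R.from_quat(d["attitude"]).as_matrix()[:,2])
for b in blobs(d,mask(d,(105,150,40),(125,255,255)),10.5,300):print(b)
d=snap("top")
for b in blobs(d,mask(d,(105,150,40),(125,255,255)),10.5,80):print(b)
E
python3 go.py "423.5 211.2 3 82.2"
```

```text
t: 1.68
ee_pos: [423.3, 212.9, 120.8]
eef_rot: [0.069, 0.998, 0.0, -0.0]
ft_force: [0.3, 0.3, 0.6]
gripper_width: 65.5
grasp_force: 0.0
[338.95374736 223.99512494 283.07679924] [-0.30299431  0.04063661  0.95212558]
(array([162., 282.]), array([438.4, 100.8,  32.5,  32.8,  19.7]))
(array([312., 241.]), array([423.1, 210.7,  32.8,  32.5,  82.2]))
(array([474., 312.]), array([ 350.6, -327.5,   52. ,   51.9,   43.7]))
(array([436., 295.]), array([ 389.6, -243. ,   27.8,   27.7,   17.8]))
(array([285., 275.]), array([438.5, 100.2,  28.1,  27.9,  20.5]))
(array([75., 81.]), array([961.8, 608.9, 273.6, 381.5,   8.5]))
now [423.2 213.1 120.8] yawY 82.2 f [-0.4  1.1 -0.5] w 65.7 g 0.0 q6 -1.14 t 1.8
423.5 211.2 3 82.2 -> [-0.002 -0.006  0.393] [0. 0. 0.]
```

View pics/w1.png

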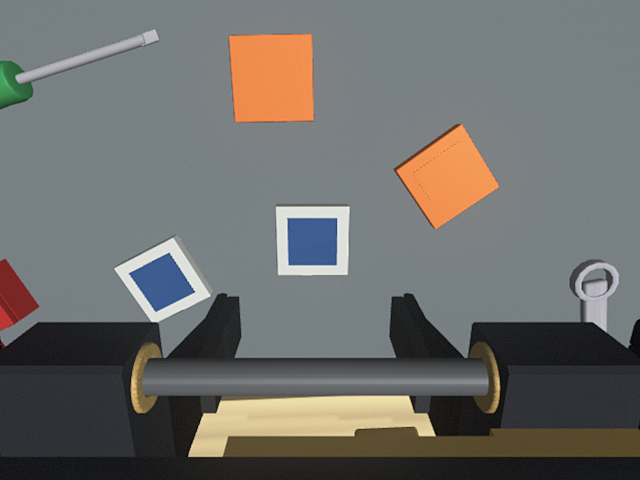

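The wrist picture shows tile A at (312,241), square to the fingers. It agrees with the top view to within 0.5 mm.

```bash
python3 -m inch '0 -0.007 0.08 0 0 0; 0 -0.007 0.16 0 0 0; 0 -0.007 0.24 0 0 0; 0 -0.007 0.31 0 0 0; 0 -0.007 0.36 0 0 0; 0 -0.007 0.388 0 0 0; 0 -0.007 0.388 0 0 0; 0 -0.007 0.388 0 0 0' && python3 -m inch '0 0 0 0 0 0;0 0 0 0 0 0;0 0 0 0 0 0;0 0 0 0 0 0;0 0 0 0 0 0;0 0 0 0 0 0' -0.3 30 && python3 -m inch '0 0 -0.05 0 0 0;0 0 -0.1 0 0 0;0 0 -0.17 0 0 0;0 0 -0.24 0 0 0;0 0 -0.24 0 0 0;0 0 -0.24 0 0 0'; python3 go.py "615.4 108.4 60 85.1;615.4 108.4 16.5 85.1"
```

```text
t: 2.45
ee_pos: [423.3, 210.3, 4.4]
eef_rot: [0.068, 0.998, -0.0, -0.0]
ft_force: [0.7, -0.5, -0.2]
gripper_width: 65.1
grasp_force: 0.0
t: 2.95
ee_pos: [424.4, 210.0, 5.2]
eef_rot: [0.069, 0.998, 0.0, 0.001]
ft_force: [-1.0, 0.8, 6.6]
gripper_width: 49.0
grasp_force: 30.0
t: 3.45
ee_pos: [424.6, 209.9, 77.3]
eef_rot: [0.069, 0.998, 0.0, 0.001]
ft_force: [-0.0, -0.5, -0.9]
gripper_width: 49.3
grasp_force: 30.0
now [424.6 209.9  77.3] yawY 82.1 f [-0.  -0.5 -0.9] w 49.3 g 30.0 q6 -1.14 t 3.5
615.4 108.4 60 85.1 -> [-0.676 -0.248  0.059] [ 0.     0.001 -0.017]
615.4 108.4 16.5 85.1 -> [-0.676 -0.248  0.204] [ 0.     0.001 -0.017]
```

```bash
python3 -m inch '-0.06 -0.02 0 0 0 0; -0.15 -0.06 0 0 0 0; -0.25 -0.1 0 0 0 -0.005; -0.35 -0.14 0 0 0 -0.01; -0.45 -0.17 0 0 0 -0.014; -0.55 -0.2 0.02 0 0 -0.017; -0.63 -0.23 0.04 0 0 -0.017; -0.679 -0.248 0.06 0 0 -0.017; -0.679 -0.248 0.06 0 0 -0.017; -0.679 -0.248 0.06 0 0 -0.017; -0.679 -0.248 0.1 0 0 -0.017; -0.679 -0.248 0.14 0 0 -0.017; -0.679 -0.248 0.17 0 0 -0.017;-0.679 -0.248 0.19 0 0 -0.017'; python3 go.py "616.3 108.4 17 85.1"
```

```text
t: 4.62
ee_pos: [612.9, 108.6, 16.9]
eef_rot: [0.042, 0.999, -0.0, -0.002]
ft_force: [-5.4, 0.2, 32.4]
gripper_width: 49.5
grasp_force: 30.0
now [612.9 108.6  16.9] yawY 85.2 f [-5.4  0.2 32.4] w 49.5 g 30.0 q6 -1.44 t 4.6
616.3 108.4 17 85.1 -> [-0.011  0.    -0.   ] [-0.    -0.001  0.001]
```

```bash
python3 -m inch '-0.002 0 -0.015 0 0 0; -0.011 0 -0.015 0 0 0; -0.011 0 -0.015 0 0 0;-0.011 0 -0.015 0 0 0;-0.011 0 -0.015 0 0 0'; python3 - <<'E'
from h import *
d=snap("wrist")
print(blobs(d,mask(d,(105,150,40),(125,255,255)),25,300))
print(blobs(d,mask(d,(0,0,0),(180,255,30)),12,300))
d=snap("top","t2")
for b in blobs(d,mask(d,(105,150,40),(125,255,255)),25,60)+blobs(d,mask(d,(0,0,0),(180,255,25)),12,60):print(b)
E
python3 go.py "616.3 108.4 17 85.1"
```

```text
t: 5.03
ee_pos: [618.6, 107.8, 23.9]
eef_rot: [0.042, 0.999, 0.0, 0.0]
ft_force: [1.2, -0.0, -0.7]
gripper_width: 49.3
grasp_force: 30.0
[(array([316., 331.]), array([625. , 106.9,  34.2,  22.2,  85.3]))]
[(array([264., 430.]), array([674.5, 105.3, 344.5,  94.5,  85.3])), (array([511., 361.]), array([657.4, 200.2,  51.6, 121.6,  23. ])), (array([411., 344.]), array([640.2, 153.9,  20.6,  20.6,  82.1])), (array([218., 345.]), array([631.4,  59.4,  21.8,  21.5,  85.3]))]
(array([474., 312.]), array([ 350.7, -324.1,   51.4,   51.4,   43.7]))
(array([436., 295.]), array([ 389.2, -240.2,   27.6,   27.1,   18.9]))
(array([95., 62.]), array([955.5, 602.6, 270.7, 379.5,   8.4]))
(array([337., 476.]), array([ -5.5, -15. ,  61.7,  14.9,  89.7]))
(array([332., 459.]), array([ 36.3, -16.4,  99. ,  98.5,  89.7]))
(array([241., 193.]), array([632.6, 202.3,  17. , 109.1,  87.8]))
(array([ 98., 144.]), array([751.7, 543.1,  56.9, 113.9,   2. ]))
(array([48., 46.]), array([993. , 671.4,  26. , 166.8,   8.5]))
now [618.4 107.8  23.7] yawY 85.2 f [-0.4  0.5  0.1] w 49.4 g 30.0 q6 -1.44 t 5.1
616.3 108.4 17 85.1 -> [0.007 0.002 0.022] [0. 0. 0.]
```

```bash
python3 - <<'E'
from h import *
d=snap("wrist","w2");np.savez("w2.npz",**d)
for z in (25,30,35):print(blobs(d,mask(d,(105,150,40),(125,255,255)),z,300))
E
```

```text
[(array([312., 332.]), array([624. , 107. ,  34.2,  23.6,  85.3]))]
[(array([312., 332.]), array([621.2, 107.2,  33.1,  22.8,  85.3]))]
[(array([312., 332.]), array([618.4, 107.4,  32.1,  22.1,  85.3]))]
```

View pics/w2.png

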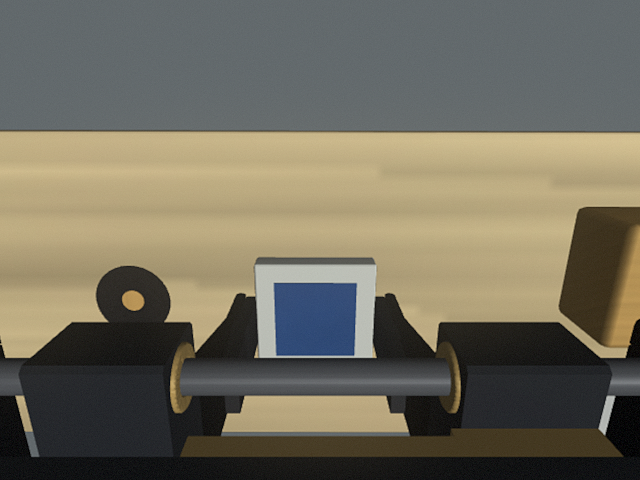

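```bash
python3 - <<'E'
from h import *
d=dict(np.load("w2.npz"))
for u,v in((315,262),(315,274),(315,285),(315,300),(315,320),(315,340),(315,353),(315,357),(280,320),(350,320),(315,200),(130,270)):print((u,v),dep(d,u,v).round(1))
E
```

```text
(315, 262) [592.1 109.6  25.6]
(315, 274) [596.1 109.3  29. ]
(315, 285) [600.4 109.   30. ]
(315, 300) [607.4 108.4  29.4]
(315, 320) [616.8 107.6  29.2]
(315, 340) [626.1 106.8  29.5]
(315, 353) [633.3 106.2  28.1]
(315, 357) [634.9 106.1  28.7]
(280, 320) [615.   93.   30.3]
(350, 320) [617.9 122.3  29.2]
(315, 200) [569.  111.6  12.2]
(130, 270) [593.8  26.3  12.5]
```

```bash
python3 - <<'E'
from h import *
d=dict(np.load("w2.npz"))
print("pad2 hole",ray(d,[(132.5,300.5),(129,266),(97,298),(170,298)],12).round(1))
print("tile top corners/edges",ray(d,[(256,264),(375,264),(315,264),(274,283),(356,283),(274,355),(356,355)],29.5).round(1))
E
python3 go.py "616 108 17 85.1"
```

```text
pad2 hole [[608.9  23.9  12. ]
 [592.1  26.   12. ]
 [606.3   7.9  12. ]
 [609.1  41.4  12. ]]
tile top corners/edges [[589.6  86.   29.5]
 [593.5 133.8  29.5]
 [591.5 109.7  29.5]
 [598.4  92.3  29.5]
 [601.2 125.7  29.5]
 [632.   88.5  29.5]
 [634.9 123.9  29.5]]
now [618.3 107.8  23.7] yawY 85.2 f [ 0.2  0.2 -0.9] w 49.7 g 30.0 q6 -1.44 t 5.2
616 108 17 85.1 -> [0.008 0.    0.022] [-0. -0.  0.]
```

```bash
python3 -m inch '0.003 0.003 0.005 0 0 0; 0.003 0.003 0.01 0 0 0; 0.003 0.003 0.016 0 0 0;0.003 0.003 0.02 0 0 0;0.003 0.003 0.02 0 0 0;0.003 0.003 0.02 0 0 0'; python3 go.py
```

```text
t: 5.68
ee_pos: [617.4, 108.7, 17.4]
eef_rot: [0.042, 0.999, -0.0, -0.0]
ft_force: [0.1, 1.3, -1.1]
gripper_width: 49.2
grasp_force: 30.0
now [617.4 108.7  17.4] yawY 85.2 f [ 0.1  1.3 -1.1] w 49.2 g 30.0 q6 -1.44 t 5.7
```

```bash
python3 -m inch '0 0 0.003 0 0 0;0 0 0.003 0 0 0' && python3 -m inch '0 0 0 0 0 0;0 0 0 0 0 0;0 0 0 0 0 0;0 0 0 0 0 0' 0.45 && python3 -m inch '0 0 -0.04 0 0 0;0 0 -0.1 0 0 0;0 0 -0.2 0 0 0;0 0 -0.3 0 0 0;0 0 -0.3 0 0 0;0 0 -0.3 0 0 0'; python3 go.py "438.4 100.8 110 109.7;438.4 100.8 4 109.7"
```

```text
t: 5.85
ee_pos: [617.7, 108.7, 16.9]
eef_rot: [0.042, 0.999, 0.0, 0.0]
ft_force: [-0.3, 0.2, 0.6]
gripper_width: 49.6
grasp_force: 30.0
t: 6.18
ee_pos: [617.5, 108.7, 16.8]
eef_rot: [0.042, 0.999, -0.0, 0.0]
ft_force: [-0.2, -0.3, 0.2]
gripper_width: 61.6
grasp_force: 0.0
t: 6.68
ee_pos: [619.9, 108.9, 110.7]
eef_rot: [0.042, 0.999, 0.0, 0.003]
ft_force: [-0.4, -0.3, -0.8]
gripper_width: 63.1
grasp_force: 0.0
now [619.9 108.9 110.7] yawY 85.2 f [-0.4 -0.3 -0.8] w 63.1 g 0.0 q6 -1.44 t 6.7
438.4 100.8 110 109.7 -> [ 0.601 -0.078 -0.001] [-0.     0.002 -0.136]
438.4 100.8 4 109.7 -> [ 0.603 -0.078  0.352] [-0.     0.002 -0.136]
```

```bash
python3 -m inch '0.06 -0.01 0 0 0 -0.02; 0.14 -0.02 0 0 0 -0.04; 0.24 -0.03 0 0 0 -0.06; 0.34 -0.04 0 0 0 -0.08; 0.44 -0.06 0 0 0 -0.1; 0.52 -0.07 0 0 0 -0.12; 0.57 -0.078 0 0 0 -0.136; 0.6 -0.078 0 0 0 -0.136; 0.6 -0.078 0 0 0 -0.136; 0.6 -0.078 0 0 0 -0.136; 0.6 -0.078 0 0 0 -0.136'; python3 - <<'E'
from h import *
d=snap("wrist")
def sh(d,z):
    for b in blobs(d,mask(d,(100,120,30),(128,255,255)),z,300):print(b)
sh(d,10.5)
d=snap("top");print("top")
for b in blobs(d,mask(d,(105,150,40),(125,255,255)),10.5,60):print(b)
E
python3 go.py "438.4 100.8 4 109.7"
```

```text
t: 7.6
ee_pos: [437.2, 100.6, 107.0]
eef_rot: [-0.17, 0.985, -0.0, 0.001]
ft_force: [-0.3, 0.7, -0.1]
gripper_width: 63.1
grasp_force: 0.0
(array([315., 249.]), array([438.2, 100.9,  33.2,  32.8,  18.6]))
top
(array([474., 312.]), array([ 350.6, -327.5,   52. ,   51.9,   43.7]))
(array([436., 295.]), array([ 389.6, -243. ,   27.8,   27.7,   17.8]))
(array([282., 198.]), array([618.6, 109.2,  28.1,  28. ,  83.6]))
(array([81., 72.]), array([960.9, 614.7, 273.3, 367.1,   8.3]))
now [437.2 100.6 106.9] yawY 109.6 f [-0.1  0.9  0.2] w 63.0 g 0.0 q6 -1.86 t 7.7
438.4 100.8 4 109.7 -> [-0.004 -0.001  0.343] [-0.     0.    -0.001]
```

```bash
python3 -m inch '-0.004 -0.001 0.08 0 0 0.003; -0.004 -0.001 0.16 0 0 0.003; -0.004 -0.001 0.24 0 0 0.003; -0.004 -0.001 0.3 0 0 0.003; -0.004 -0.001 0.34 0 0 0.003; -0.004 -0.001 0.34 0 0 0.003; -0.004 -0.001 0.34 0 0 0.003' && python3 -m inch '0 0 0 0 0 0;0 0 0 0 0 0;0 0 0 0 0 0;0 0 0 0 0 0;0 0 0 0 0 0;0 0 0 0 0 0' -0.3 30 && python3 -m inch '0 0 -0.04 0 0 0;0 0 -0.1 0 0 0;0 0 -0.17 0 0 0;0 0 -0.24 0 0 0;0 0 -0.24 0 0 0;0 0 -0.24 0 0 0'; python3 go.py "609 24 60 85.1;609 24 26 85.1"
```

```text
t: 8.28
ee_pos: [437.2, 100.6, 4.1]
eef_rot: [-0.166, 0.986, 0.0, -0.001]
ft_force: [-0.7, 0.4, 0.0]
gripper_width: 63.0
grasp_force: 0.0
t: 8.78
ee_pos: [438.5, 100.8, 5.8]
eef_rot: [-0.166, 0.986, -0.0, 0.001]
ft_force: [-1.1, -0.3, 6.4]
gripper_width: 49.4
grasp_force: 30.0
t: 9.28
ee_pos: [438.3, 100.8, 77.7]
eef_rot: [-0.166, 0.986, -0.0, 0.001]
ft_force: [0.3, -0.0, -0.7]
gripper_width: 49.5
grasp_force: 30.0
now [438.3 100.8  77.7] yawY 109.1 f [ 0.3 -0.  -0.7] w 49.5 g 30.0 q6 -1.85 t 9.3
609 24 60 85.1 -> [-0.454 -0.428  0.06 ] [-0.     0.001  0.133]
609 24 26 85.1 -> [-0.453 -0.428  0.174] [-0.     0.001  0.133]
```

```bash
python3 -m inch '-0.04 -0.04 0 0 0 0.01; -0.1 -0.1 0 0 0 0.03; -0.18 -0.17 0 0 0 0.05; -0.26 -0.25 0 0 0 0.07; -0.34 -0.32 0.02 0 0 0.09; -0.4 -0.38 0.04 0 0 0.11; -0.44 -0.41 0.06 0 0 0.125; -0.453 -0.428 0.08 0 0 0.133; -0.453 -0.428 0.11 0 0 0.133; -0.453 -0.428 0.14 0 0 0.133; -0.453 -0.428 0.165 0 0 0.133;-0.453 -0.428 0.165 0 0 0.133;-0.453 -0.428 0.165 0 0 0.133'; python3 - <<'E'
from h import *
d=snap("wrist")
m=mask(d,(100,120,30),(128,255,255))
c=max(cv2.findContours(m,0,1)[0],key=cv2.contourArea)
p=cv2.approxPolyDP(c,6,True)[:,0];print(p.tolist(),[dep(d,*q).round(0).tolist() for q in p]); print(ray(d,p,env.sense()["ee_pos"][2]+5.5).round(1))
E
python3 go.py "609 24 18 85.1"
```

```text
t: 10.37
ee_pos: [606.3, 24.5, 26.3]
eef_rot: [0.042, 0.999, 0.0, -0.001]
ft_force: [0.2, -0.5, -0.5]
gripper_width: 48.8
grasp_force: 30.0
[[275, 286], [277, 357], [353, 357], [355, 286]] [[588.0, 9.0, 31.0], [621.0, 6.0, 32.0], [625.0, 39.0, 31.0], [590.0, 42.0, 32.0]]
[[587.5   9.4  32.7]
 [620.7   6.5  32.7]
 [623.4  39.3  32.7]
 [590.2  41.9  32.7]]
now [607.3  24.3  27.2] yawY 85.2 f [ 0.3  0.2 -1. ] w 49.9 g 3.0 q6 -1.58 t 10.4
609 24 18 85.1 -> [-0.006 -0.001  0.031] [ 0.    -0.     0.001]
```

```bash
python3 -m inch '-0.004 0 0.02 0 0 0;-0.006 -0.001 0.025 0 0 0;-0.006 -0.001 0.025 0 0 0;-0.006 -0.001 0.025 0 0 0' -0.3 30; python3 - <<'E'
from h import *
d=snap("wrist","w3")
m=mask(d,(100,120,30),(128,255,255))
c=max(cv2.findContours(m,0,1)[0],key=cv2.contourArea)
p=cv2.approxPolyDP(c,6,True)[:,0];print(p.tolist(),[dep(d,*q).round(0).tolist() for q in p]); q=ray(d,p,22.5);print(q.round(1),q.mean(0))
E
python3 go.py "609 24 17 85.1"
```

```text
t: 10.75
ee_pos: [609.7, 23.4, 19.8]
eef_rot: [0.042, 0.999, -0.0, 0.0]
ft_force: [-0.2, -0.2, 0.3]
gripper_width: 49.1
grasp_force: 30.0
[[275, 286], [278, 357], [353, 357], [355, 286]] [[592.0, 8.0, 24.0], [625.0, 6.0, 25.0], [628.0, 38.0, 24.0], [594.0, 41.0, 25.0]]
[[592.4   7.8  22.5]
 [626.4   5.3  22.5]
 [629.1  38.4  22.5]
 [595.1  41.1  22.5]] [610.76153071  23.15585903  22.5       ]
now [609.8  23.4  19.9] yawY 85.2 f [ 0.7 -0.3 -1.4] w 49.5 g 30.0 q6 -1.58 t 10.8
609 24 17 85.1 -> [0.003 0.002 0.01 ] [-0.  0.  0.]
```

```bash
python3 -m inch '0.003 0.002 0.005 0 0 0;0.003 0.002 0.011 0 0 0;0.003 0.002 0.011 0 0 0' && python3 -m inch '0 0 0 0 0 0;0 0 0 0 0 0;0 0 0 0 0 0;0 0 0 0 0 0' 0.45 && python3 -m inch '0 0 -0.04 0 0 0;0 0 -0.1 0 0 0;0 0 -0.2 0 0 0;0 0 -0.3 0 0 0;0 0 -0.3 0 0 0;0 0 -0.3 0 0 0'; python3 go.py "389.8 -242.8 150 17.8"
```

```text
t: 11.05
ee_pos: [609.2, 24.1, 17.9]
eef_rot: [0.042, 0.999, -0.0, 0.0]
ft_force: [-3.2, 0.4, 9.2]
gripper_width: 49.4
grasp_force: 30.0
t: 11.38
ee_pos: [608.7, 24.1, 16.2]
eef_rot: [0.042, 0.999, -0.0, -0.0]
ft_force: [0.4, -0.9, -0.3]
gripper_width: 61.8
grasp_force: 0.0
t: 11.88
ee_pos: [611.0, 23.9, 110.0]
eef_rot: [0.042, 0.999, -0.0, 0.003]
ft_force: [0.4, -0.3, -0.8]
gripper_width: 63.0
grasp_force: 0.0
now [611.   23.9 110. ] yawY 85.2 f [ 0.4 -0.3 -0.8] w 63.0 g 0.0 q6 -1.58 t 11.9
389.8 -242.8 150 17.8 -> [ 0.659 -0.948 -0.137] [0.001 0.002 0.374]
```

```bash
python3 -m inch '0.05 -0.07 -0.03 0 0 0.03; 0.1 -0.15 -0.06 0 0 0.065; 0.16 -0.23 -0.06 0 0 0.1; 0.22 -0.31 -0.06 0 0 0.135; 0.28 -0.4 -0.06 0 0 0.17; 0.34 -0.49 -0.06 0 0 0.205; 0.4 -0.58 -0.06 0 0 0.24; 0.46 -0.67 -0.06 0 0 0.275; 0.53 -0.76 -0.06 0 0 0.31; 0.59 -0.85 -0.04 0 0 0.345; 0.63 -0.91 -0.03 0 0 0.374; 0.659 -0.948 -0.03 0 0 0.374; 0.659 -0.948 -0.03 0 0 0.374; 0.659 -0.948 -0.03 0 0 0.374; 0.659 -0.948 -0.03 0 0 0.374'; python3 - <<'E'
from h import *
d=snap("wrist","w4")
for b in blobs(d,mask(d,(100,120,30),(128,255,255)),10.5,300):print(b)
d=snap("top")
for b in blobs(d,mask(d,(105,150,40),(125,255,255)),22.5,60):print(b)
E
python3 go.py "389.8 -242.8 4 17.8"
```

```text
t: 13.13
ee_pos: [387.8, -242.0, 115.0]
eef_rot: [0.589, 0.808, 0.0, -0.001]
ft_force: [-0.6, -0.0, 0.0]
gripper_width: 63.0
grasp_force: 0.0
(array([251., 341.]), array([ 365.1, -324.9,   20.7,   33.1,   15.8]))
(array([319., 245.]), array([ 390.1, -242.8,   33. ,   33.3,   19.1]))
(array([318., 200.]), array([608.6,  24. ,  27.7,  25.8,  89.4]))
(array([282., 198.]), array([616.5, 107.3,  27.8,  25.8,  89.4]))
(array([72., 79.]), array([956.2, 607. , 271.3, 370.8,   8.6]))
now [ 388.2 -241.8  115.2] yawY 17.9 f [-0.4  0.2  0.2] w 63.2 g 0.0 q6 -1.04 t 13.2
389.8 -242.8 4 17.8 -> [-0.005  0.004  0.371] [-0.    -0.     0.001]
```

```bash
python3 -m inch '-0.005 0.004 0.08 0 0 -0.003; -0.005 0.004 0.16 0 0 -0.003; -0.005 0.004 0.24 0 0 -0.003; -0.005 0.004 0.32 0 0 -0.003; -0.005 0.004 0.368 0 0 -0.003; -0.005 0.004 0.368 0 0 -0.003; -0.005 0.004 0.368 0 0 -0.003' && python3 -m inch '0 0 0 0 0 0;0 0 0 0 0 0;0 0 0 0 0 0;0 0 0 0 0 0;0 0 0 0 0 0;0 0 0 0 0 0' -0.3 30 && python3 -m inch '0 0 -0.04 0 0 0;0 0 -0.1 0 0 0;0 0 -0.17 0 0 0;0 0 -0.24 0 0 0;0 0 -0.24 0 0 0;0 0 -0.24 0 0 0'; python3 go.py "601.7 -60.8 60 -4.9;601.7 -60.8 26 -4.9"
```

```text
t: 13.82
ee_pos: [389.3, -242.6, 4.5]
eef_rot: [0.584, 0.811, 0.0, -0.001]
ft_force: [-0.0, -1.0, 0.7]
gripper_width: 63.1
grasp_force: 0.0
t: 14.32
ee_pos: [390.5, -244.4, 6.4]
eef_rot: [0.585, 0.811, 0.0, 0.001]
ft_force: [0.3, 1.4, 7.5]
gripper_width: 48.9
grasp_force: 30.0
t: 14.82
ee_pos: [390.3, -244.6, 78.3]
eef_rot: [0.585, 0.811, -0.0, 0.002]
ft_force: [0.4, -0.2, -1.6]
gripper_width: 49.3
grasp_force: 30.0
now [ 390.3 -244.6   78.3] yawY 18.4 f [ 0.4 -0.2 -1.6] w 49.3 g 30.0 q6 -1.05 t 14.8
601.7 -60.8 60 -4.9 -> [0.359 0.862 0.061] [0.001 0.001 0.129]
601.7 -60.8 26 -4.9 -> [0.36  0.862 0.175] [0.001 0.001 0.129]
```

```bash
python3 -m inch '0.03 0.07 0 0 0 0.01; 0.07 0.16 0 0 0 0.03; 0.11 0.26 0 0 0 0.05; 0.15 0.36 0 0 0 0.07; 0.19 0.46 0 0 0 0.09; 0.23 0.56 0 0 0 0.11; 0.28 0.67 0.01 0 0 0.125; 0.32 0.77 0.03 0 0 0.129; 0.35 0.84 0.06 0 0 0.129; 0.36 0.862 0.1 0 0 0.129; 0.36 0.862 0.13 0 0 0.129;0.36 0.862 0.165 0 0 0.129;0.36 0.862 0.165 0 0 0.129;0.36 0.862 0.165 0 0 0.129'; python3 - <<'E'
from h import *
d=snap("wrist","w5")
m=mask(d,(100,120,30),(128,255,255))
p=max(cv2.findContours(m,0,1)[0],key=cv2.contourArea)
p=cv2.approxPolyDP(p,6,True)[:,0];q=ray(d,p,env.sense()["ee_pos"][2]+4.5);print(p.tolist(),q.round(1).tolist(),q.mean(0))
E
python3 go.py "601.7 -60.8 18 -4.9"
```

```text
t: 15.98
ee_pos: [598.8, -60.2, 26.0]
eef_rot: [0.737, 0.676, -0.001, -0.001]
ft_force: [-0.0, 0.4, -0.1]
gripper_width: 49.0
grasp_force: 30.0
[[279, 64], [282, 156], [366, 156], [369, 64]] [[594.4, 40.7, 31.5], [592.1, 9.3, 31.5], [623.2, 6.7, 31.5], [625.7, 38.1, 31.5]] [608.84756029  23.68110735  31.54375765]
now [599.8 -60.4  27. ] yawY -4.9 f [-0.2  0.5 -0.4] w 49.0 g 30.0 q6 -0.15 t 16.0
601.7 -60.8 18 -4.9 -> [-0.001  0.006  0.03 ] [-0. -0.  0.]
```

```bash
python3 -m inch '-0.001 0.006 0.01 0 0 0;-0.001 0.006 0.02 0 0 0;-0.001 0.006 0.02 0 0 0;-0.001 0.006 0.02 0 0 0'; python3 - <<'E'
from h import *
d=snap("wrist","w5")
m=mask(d,(100,120,30),(128,255,255));z=env.sense()["ee_pos"][2]
for p in cv2.findContours(m,0,1)[0]:
    if cv2.contourArea(p)<300: continue
    p=cv2.approxPolyDP(p,6,True)[:,0];zz=z+4.5 if p[:,1].mean()>220 else 22.5;q=ray(d,p,zz);print(p.tolist(),q.round(1).tolist(),q.mean(0))
E
python3 go.py "601.7 -60.8 17.5 -4.9"
```

```text
t: 16.37
ee_pos: [602.5, -60.4, 21.7]
eef_rot: [0.736, 0.677, 0.0, 0.0]
ft_force: [0.1, 0.3, -1.1]
gripper_width: 49.0
grasp_force: 30.0
[[274, 281], [277, 351], [353, 350], [355, 280]] [[586.9, -40.9, 26.3], [584.5, -73.8, 26.3], [617.5, -76.0, 26.3], [620.1, -43.2, 26.3]] [602.26797987 -58.48608321  26.28039301]
[[268, 63], [271, 157], [358, 157], [361, 63]] [[593.8, 41.7, 22.5], [591.1, 8.6, 22.5], [624.3, 5.9, 22.5], [627.0, 38.9, 22.5]] [609.04081015  23.76198394  22.5       ]
now [602.6 -60.3  21.8] yawY -4.8 f [ 0.3  0.2 -1.2] w 49.2 g 30.0 q6 -0.15 t 16.4
601.7 -60.8 17.5 -4.9 -> [-0.002 -0.003  0.014] [0. 0. 0.]
```

```bash
python3 -m inch '-0.008 -0.001 0.006 0 0 0;-0.008 -0.001 0.012 0 0 0;-0.008 -0.001 0.016 0 0 0;-0.008 -0.001 0.016 0 0 0' && python3 -m inch '0 0 0 0 0 0;0 0 0 0 0 0;0 0 0 0 0 0;0 0 0 0 0 0' 0.45 && python3 -m inch '0 0 -0.04 0 0 0;0 0 -0.1 0 0 0;0 0 -0.2 0 0 0;0 0 -0.3 0 0 0;0 0 -0.3 0 0 0;0 0 -0.3 0 0 0'; python3 go.py "434 -25 170 15.9"
```

```text
t: 16.75
ee_pos: [602.3, -62.9, 18.4]
eef_rot: [0.736, 0.677, -0.0, 0.0]
ft_force: [-5.5, 0.8, 10.5]
gripper_width: 48.9
grasp_force: 30.0
t: 17.08
ee_pos: [601.9, -62.4, 16.5]
eef_rot: [0.736, 0.677, -0.0, -0.0]
ft_force: [0.8, 0.3, -0.3]
gripper_width: 61.6
grasp_force: 0.0
t: 17.58
ee_pos: [604.2, -62.9, 110.2]
eef_rot: [0.736, 0.677, 0.002, 0.002]
ft_force: [0.4, -0.1, -0.4]
gripper_width: 62.6
grasp_force: 0.0
now [604.2 -62.9 110.2] yawY -4.8 f [ 0.4 -0.1 -0.4] w 62.6 g 0.0 q6 -0.15 t 17.6
434 -25 170 15.9 -> [ 0.078 -0.575 -0.203] [ 0.002  0.001 -0.115]
```

```bash
python3 go.py "434 -25 170 60"; python3 -m inch '0.02 -0.03 -0.03 0 0 -0.035; 0.03 -0.08 -0.06 0 0 -0.07; 0.04 -0.13 -0.1 0 0 -0.105; 0.05 -0.18 -0.13 0 0 -0.14; 0.06 -0.23 -0.15 0 0 -0.175; 0.07 -0.28 -0.17 0 0 -0.21; 0.075 -0.33 -0.18 0 0 -0.245; 0.078 -0.38 -0.19 0 0 -0.28; 0.078 -0.43 -0.2 0 0 -0.315; 0.078 -0.48 -0.203 0 0 -0.35; 0.078 -0.52 -0.203 0 0 -0.385; 0.078 -0.55 -0.203 0 0 -0.42; 0.078 -0.575 -0.203 0 0 -0.455; 0.078 -0.575 -0.203 0 0 -0.49; 0.078 -0.575 -0.203 0 0 -0.525; 0.078 -0.575 -0.203 0 0 -0.56;0.078 -0.575 -0.203 0 0 -0.61; 0.078 -0.575 -0.203 0 0 -0.616; 0.078 -0.575 -0.203 0 0 -0.616;0.078 -0.575 -0.203 0 0 -0.616'; python3 - <<'E'
from h import *
d=snap("wrist","w6");np.savez("w6.npz",**d)
m=mask(d,(0,150,60),(6,255,255))|mask(d,(175,150,60),(180,255,255))
for z in(48,28):
  for b in blobs(d,m,z,300):print(b)
d=snap("top")
for b in blobs(d,mask(d,(105,150,40),(125,255,255)),22.5,60):print(b)
for b in blobs(d,mask(d,(0,180,80),(5,255,255)),48,60):print(b)
E
python3 go.py
```

```text
now [604.2 -62.9 110.2] yawY -4.8 f [ 0.4 -0.1 -0.4] w 62.6 g 0.0 q6 -0.15 t 17.6
434 -25 170 60 -> [ 0.078 -0.575 -0.203] [ 0.002  0.001 -0.36 ]
t: 19.25
ee_pos: [431.4, -24.4, 166.7]
eef_rot: [-0.139, 0.99, 0.0, -0.001]
ft_force: [-0.3, 0.2, -0.3]
gripper_width: 62.9
grasp_force: 0.0
(array([312., 234.]), array([432.4, -26.4,  80. ,  38.1,  14.8]))
(array([312., 234.]), array([438.3, -24.8,  85.7,  40.9,  14.8]))
(array([474., 312.]), array([ 350.7, -324.7,   51.5,   51.5,   43.7]))
(array([355., 203.]), array([601.6, -61.8,  28. ,  27.5,  81.2]))
(array([318., 200.]), array([608.6,  24. ,  27.7,  25.8,  89.4]))
(array([282., 198.]), array([616.3, 108.3,  27.9,  27.8,  83.6]))
(array([75., 64.]), array([967.8, 613.5, 247.5, 357.5,   7.9]))
now [431.7 -24.5 167.1] yawY 106.0 f [0.2 0.5 0. ] w 63.1 g 0.0 q6 -2.09 t 19.4
```

View pics/w6.png

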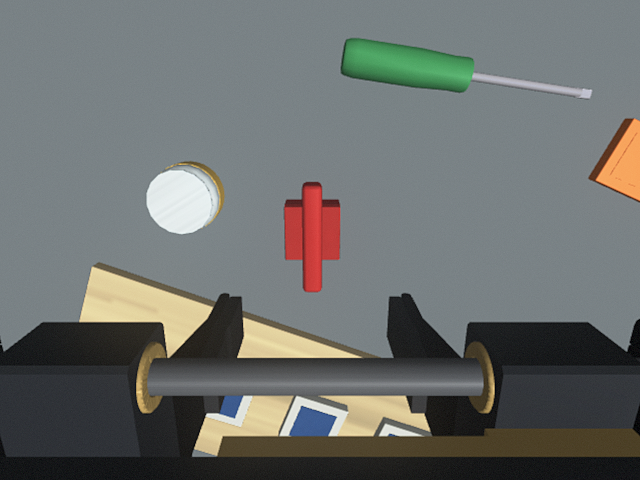

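```bash
python3 - <<'E'
from h import *
d=dict(np.load("w6.npz"))
print(ray(d,[(312.5,237),(312,183),(312,292),(303,237),(322,237)],48).round(1), dep(d,312,237).round(1))
E
python3 go.py "432.4 -26.4 60 105;432.4 -26.4 32 105"
```

```text
[[430.7 -26.4  48. ]
 [394.  -37.2  48. ]
 [471.6 -15.1  48. ]
 [432.6 -32.9  48. ]
 [428.9 -20.   48. ]] [430.7 -26.8  48.3]
now [431.7 -24.5 167.1] yawY 106.0 f [0.2 0.5 0. ] w 63.1 g 0.0 q6 -2.09 t 19.4
432.4 -26.4 60 105 -> [-0.001 -0.007  0.357] [ 0.    -0.     0.005]
432.4 -26.4 32 105 -> [-0.001 -0.007  0.45 ] [ 0.    -0.     0.005]
```

```bash
python3 -m inch '-0.001 -0.006 0.08 0 0 0.003;-0.001 -0.006 0.16 0 0 0.003;-0.001 -0.006 0.24 0 0 0.003;-0.001 -0.006 0.32 0 0 0.003;-0.001 -0.006 0.38 0 0 0.003;-0.001 -0.006 0.42 0 0 0.003;-0.001 -0.006 0.447 0 0 0.003;-0.001 -0.006 0.447 0 0 0.003;-0.001 -0.006 0.447 0 0 0.003' && python3 -m inch '0 0 0 0 0 0;0 0 0 0 0 0;0 0 0 0 0 0;0 0 0 0 0 0;0 0 0 0 0 0;0 0 0 0 0 0;0 0 0 0 0 0;0 0 0 0 0 0;0 0 0 0 0 0' -0.95 50 && python3 -m inch '0 0 -0.05 0 0 0;0 0 -0.12 0 0 0;0 0 -0.2 0 0 0;0 0 -0.3 0 0 0;0 0 -0.4 0 0 0;0 0 -0.45 0 0 0;0 0 -0.45 0 0 0;0 0 -0.45 0 0 0'; python3 go.py "607.5 244 170 85; 660 244 170 75"
```

```text
t: 20.1
ee_pos: [432.8, -26.2, 33.5]
eef_rot: [-0.135, 0.991, 0.0, -0.0]
ft_force: [0.6, 0.8, 0.9]
gripper_width: 63.1
grasp_force: 0.0
t: 20.85
ee_pos: [432.9, -26.2, 33.6]
eef_rot: [-0.135, 0.991, 0.0, -0.0]
ft_force: [-1.5, 0.4, 0.7]
gripper_width: 13.5
grasp_force: 50.0
t: 21.52
ee_pos: [433.1, -26.3, 168.5]
eef_rot: [-0.135, 0.991, -0.0, 0.001]
ft_force: [-0.8, 0.1, -2.9]
gripper_width: 13.2
grasp_force: 50.0
now [433.1 -26.3 168.5] yawY 105.5 f [-0.8  0.1 -2.9] w 13.2 g 50.0 q6 -2.08 t 21.5
607.5 244 170 85 -> [-0.801  0.713 -0.004] [-0.     0.     0.114]
 660 244 170 75 -> [-0.97   0.666 -0.004] [-0.    0.    0.17]
```

```bash
python3 -m inch '-0.06 0.04 0 0 0 0.01;-0.14 0.1 0 0 0 0.03;-0.24 0.17 0 0 0 0.05;-0.34 0.24 0 0 0 0.07;-0.44 0.31 0 0 0 0.09;-0.54 0.38 0 0 0 0.11;-0.64 0.45 0 0 0 0.125;-0.74 0.52 0 0 0 0.14;-0.84 0.59 0 0 0 0.142;-0.92 0.64 0 0 0 0.142;-0.97 0.666 0 0 0 0.142;-0.97 0.666 0 0 0 0.142;-0.97 0.666 0 0 0 0.142;-0.97 0.666 0 0 0 0.142;-0.97 0.666 0 0 0 0.142'; python3 - <<'E'
from h import *
d=snap("wrist","w7");np.savez("w7.npz",**d)
E
python3 go.py
```

```text
t: 22.77
ee_pos: [658.7, 243.0, 166.9]
eef_rot: [0.088, 0.996, -0.001, -0.001]
ft_force: [-1.0, -0.7, -2.3]
gripper_width: 13.4
grasp_force: 50.0
now [659.  243.1 167.6] yawY 79.9 f [ 0.6 -0.5 -2.4] w 13.5 g 50.0 q6 -1.15 t 22.8
```

View pics/w7.png

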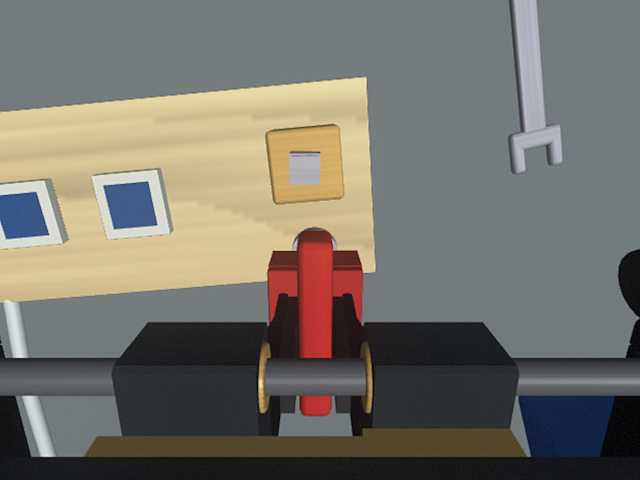

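```bash
python3 - <<'E'
from h import *
d=dict(np.load("w7.npz"))
roi=np.zeros((480,640),np.uint8);roi[135:200,275:335]=255
m=mask(d,(0,0,60),(180,70,255))&roi
hsv=cv2.cvtColor(d["pixels"],cv2.COLOR_RGB2HSV);print(hsv[145:192:3,304].tolist())
c=max(cv2.findContours(m,0,1)[0],key=cv2.contourArea);print(cv2.boundingRect(c))
for z in(66,62):
  for b in blobs(d,m,z,50):print(z,b)
mb=mask(d,(12,80,80),(25,255,255));mb[:,:]=mb&roi
print([dep(d,304,v).round(1).tolist() for v in(140,152,156,160,170,182,190)])
crop=d["pixels"][115:215,250:360,::-1];cv2.imwrite("pics/c7.png",cv2.resize(crop,None,fx=6,fy=6,interpolation=cv2.INTER_CUBIC))
E
```

```text
[[19, 129, 212], [19, 128, 208], [18, 82, 128], [135, 6, 183], [145, 8, 184], [135, 8, 184], [135, 6, 185], [144, 7, 183], [126, 7, 182], [132, 7, 182], [132, 7, 177], [138, 7, 179], [126, 7, 182], [13, 29, 187], [19, 132, 205], [19, 131, 210]]
(289, 152, 32, 33)
66 (array([304., 168.]), array([606.6, 245. ,  19.7,  20. ,  80. ]))
62 (array([304., 168.]), array([607.1, 244.8,  20. ,  20.3,  80. ]))
[[590.6, 247.2, 47.7], [597.8, 246.0, 53.1], [599.3, 246.0, 64.3], [601.6, 245.7, 65.6], [607.7, 244.5, 65.8], [615.1, 243.2, 66.1], [623.8, 241.0, 44.8]]
```

View pics/c7.png

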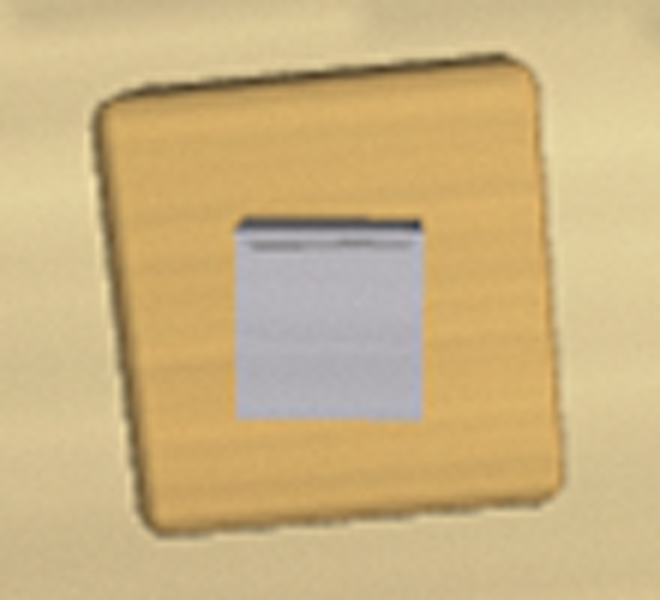

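```bash
python3 go.py "606.9 244.8 110 80"
```

```text
now [659.  243.1 167.6] yawY 79.9 f [ 0.6 -0.5 -2.4] w 13.5 g 50.0 q6 -1.15 t 22.8
606.9 244.8 110 80 -> [ 0.172 -0.025  0.192] [-0.    -0.    -0.001]
```

```bash
python3 -m inch '0.05 -0.01 0 0 0 0;0.1 -0.02 0 0 0 0;0.15 -0.025 0.03 0 0 0;0.172 -0.025 0.08 0 0 0;0.172 -0.025 0.13 0 0 0;0.172 -0.025 0.17 0 0 0;0.172 -0.025 0.19 0 0 0;0.172 -0.025 0.19 0 0 0;0.172 -0.025 0.19 0 0 0;0.172 -0.025 0.19 0 0 0'; python3 go.py "606.9 244.8 103 80;606.9 244.8 98 80;606.9 244.8 80 80"
```

```text
t: 23.65
ee_pos: [608.6, 245.7, 112.5]
eef_rot: [0.088, 0.996, 0.0, 0.001]
ft_force: [-0.3, -0.2, -2.2]
gripper_width: 13.2
grasp_force: 50.0
now [608.6 245.7 112.5] yawY 79.9 f [-0.3 -0.2 -2.2] w 13.2 g 50.0 q6 -1.13 t 23.6
606.9 244.8 103 80 -> [ 0.005 -0.004  0.032] [ 0.  0. -0.]
606.9 244.8 98 80 -> [ 0.005 -0.004  0.048] [ 0.  0. -0.]
606.9 244.8 80 80 -> [ 0.005 -0.004  0.108] [ 0.  0. -0.]
```

```bash
python3 -m inch '0.005 -0.004 0.01 0 0 0;0.005 -0.004 0.03 0 0 0;0.005 -0.004 0.04 0 0 0;0.005 -0.004 0.04 0 0 0;0.005 -0.004 0.04 0 0 0'; python3 go.py "606.9 244.8 96 80"; python3 -m inch '0 0 0.005 0 0 0;0 0 0.01 0 0 0;0 0 0.015 0 0 0;0 0 0.015 0 0 0'; python3 go.py "606.9 244.8 79.5 80"
```

```text
t: 24.07
ee_pos: [605.7, 244.7, 99.0]
eef_rot: [0.088, 0.996, -0.0, -0.0]
ft_force: [0.2, 0.4, -3.0]
gripper_width: 13.4
grasp_force: 50.0
now [605.7 244.7  99. ] yawY 80.0 f [ 0.2  0.4 -3. ] w 13.4 g 50.0 q6 -1.13 t 24.1
606.9 244.8 96 80 -> [-0.004  0.001  0.01 ] [-0. -0. -0.]
t: 24.4
ee_pos: [605.9, 244.7, 94.7]
eef_rot: [0.088, 0.996, -0.0, -0.0]
ft_force: [0.2, 0.2, -1.9]
gripper_width: 13.8
grasp_force: 50.0
now [605.9 244.7  94.7] yawY 80.0 f [ 0.2  0.2 -1.9] w 13.8 g 50.0 q6 -1.13 t 24.4
606.9 244.8 79.5 80 -> [-0.003  0.001  0.051] [-0. -0. -0.]
```

```bash
python3 -m inch '-0.002 0.001 0.005 0 0 0;-0.002 0.001 0.01 0 0 0;-0.002 0.001 0.015 0 0 0;-0.002 0.001 0.02 0 0 0;-0.002 0.001 0.025 0 0 0;-0.002 0.001 0.025 0 0 0'; python3 go.py;  python3 -m inch '0 0 0.005 0 0 0;0 0 0.01 0 0 0;0 0 0.015 0 0 0;0 0 0.02 0 0 0;0 0 0.025 0 0 0;0 0 0.028 0 0 0;0 0 0.028 0 0 0'; python3 go.py
```

```text
t: 24.9
ee_pos: [606.4, 244.9, 87.0]
eef_rot: [0.088, 0.996, -0.0, -0.0]
ft_force: [0.4, 0.3, -1.5]
gripper_width: 13.4
grasp_force: 50.0
now [606.4 244.9  87. ] yawY 80.0 f [ 0.4  0.3 -1.5] w 13.4 g 50.0 q6 -1.13 t 24.9
t: 25.48
ee_pos: [606.8, 245.0, 79.6]
eef_rot: [0.088, 0.996, -0.0, 0.0]
ft_force: [-1.2, -0.4, 1.6]
gripper_width: 13.2
grasp_force: 50.0
now [606.8 245.   79.6] yawY 80.0 f [-1.2 -0.4  1.6] w 13.2 g 50.0 q6 -1.13 t 25.5
```

```bash
python3 -m inch '0 0 0.002 0 0 0;0 0 0.002 0 0 0;0 0 0.002 0 0 0;0 0 0.002 0 0 0.025;0 0 0.002 0 0 0.05;0 0 0.002 0 0 0.075;0 0 0.002 0 0 0.1;0 0 0.002 0 0 0.125;0 0 0.002 0 0 0.15;0 0 0.002 0 0 0.175;0 0 0.002 0 0 0.2;0 0 0.002 0 0 0.225;0 0 0.002 0 0 0.25;0 0 0.002 0 0 0.275;0 0 0.002 0 0 0.3;0 0 0.002 0 0 0.325;0 0 0.002 0 0 0.35;0 0 0.002 0 0 0.375;0 0 0.002 0 0 0.4;0 0 0.002 0 0 0.4'; python3 -c "
from rig import env;print(env.sense()['torque'])"; python3 go.py
```

```text
t: 27.15
ee_pos: [607.7, 246.5, 79.7]
eef_rot: [0.657, 0.754, 0.002, 0.0]
ft_force: [1.2, 4.4, 2.3]
gripper_width: 13.3
grasp_force: 50.0
[ 0.88554302 -0.05293157 -0.00579327]
now [607.7 246.5  79.7] yawY 7.8 f [1.2 4.4 2.3] w 13.3 g 50.0 q6 0.13 t 27.1
```

```bash
python3 -m inch '0 0 0 0 0 0.01;0 0 0 0 0 0.02;0 0 0 0 0 0.03;0 0 0 0 0 0.04;0 0 0 0 0 0.05;0 0 0 0 0 0.05;0 0 0 0 0 0.05'; python3 -c "
from rig import env;print(env.sense()['torque'])"; python3 go.py
```

```text
t: 27.73
ee_pos: [608.0, 246.5, 79.7]
eef_rot: [0.713, 0.702, 0.002, 0.0]
ft_force: [1.5, 5.0, 1.4]
gripper_width: 13.4
grasp_force: 50.0
[ 0.86100507 -0.18782935  0.11015513]
now [608.  246.5  79.7] yawY -0.9 f [1.5 5.  1.4] w 13.4 g 50.0 q6 0.28 t 27.7
```

```bash
python3 -m inch '0 0 0 0 0 0.01;0 0 0 0 0 0.02;0 0 0 0 0 0.03;0 0 0 0 0 0.03;0 0 0 0 0 0.03'; python3 -c "
from rig import env;print(env.sense()['torque'])"; python3 go.py
```

```text
t: 28.15
ee_pos: [608.1, 246.5, 79.7]
eef_rot: [0.744, 0.668, 0.002, 0.0]
ft_force: [1.4, 5.4, 1.5]
gripper_width: 13.6
grasp_force: 50.5
[ 0.961076   -0.28057318  0.67313513]
now [608.1 246.5  79.7] yawY -6.2 f [1.4 5.4 1.5] w 13.6 g 50.5 q6 0.37 t 28.1
```

```bash
python3 -m inch '0 0 0 0 0 -0.01;0 0 0 0 0 -0.02;0 0 0 0 0 -0.02' && python3 -m inch '0 0 0 0 0 0;0 0 0 0 0 0;0 0 0 0 0 0;0 0 0 0 0 0;0 0 0 0 0 0' -0.2 && python3 -m inch '0 0 -0.04 0 0 0;0 0 -0.1 0 0 0;0 0 -0.17 0 0 0;0 0 -0.25 0 0 0;0 0 -0.3 0 0 0;0 0 -0.3 0 0 0;0 0 -0.3 0 0 0;0 0 -0.3 0 0 0'; python3 - <<'E'
from h import *
d=snap("wrist","w8")
m=mask(d,(0,150,60),(6,255,255))|mask(d,(175,150,60),(180,255,255))
for z in(94,74):
  for b in blobs(d,m,z,300):print(b)
E
python3 go.py
```

```text
t: 28.4
ee_pos: [608.0, 246.5, 79.7]
eef_rot: [0.723, 0.691, 0.002, 0.0]
ft_force: [2.4, 5.2, 0.5]
gripper_width: 13.4
grasp_force: 50.0
t: 28.82
ee_pos: [606.6, 244.6, 78.3]
eef_rot: [0.724, 0.689, -0.0, -0.0]
ft_force: [0.7, -0.0, -0.3]
gripper_width: 33.4
grasp_force: 0.0
t: 29.48
ee_pos: [606.1, 244.7, 167.6]
eef_rot: [0.724, 0.689, -0.001, -0.0]
ft_force: [-0.4, -0.4, -0.5]
gripper_width: 34.6
grasp_force: 0.0
(array([318., 250.]), array([607.5, 246.7,  80.3,  37.9,  87.8]))
(array([318., 250.]), array([607.3, 239.8,  87.1,  41.1,  87.8]))
now [605.7 244.6 166.9] yawY -2.8 f [ 0.9  0.2 -0. ] w 34.7 g 0.0 q6 0.31 t 29.5
```

View pics/w8.png

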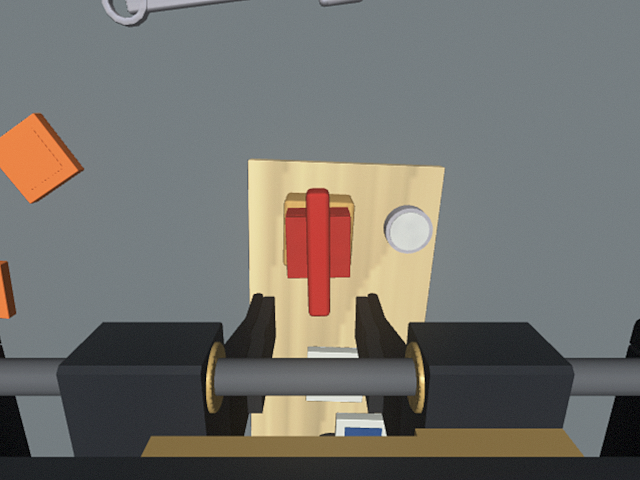

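```bash
python3 - <<'E'
from h import *
d=snap("top")
m=mask(d,(20,190,60),(30,255,255));m[:,:480]=0;m[:,560:]=0
v,u=np.nonzero(cv2.erode(m,np.ones((3,3))))
P=np.array([dep(d,a,b) for a,b in zip(u,v)]);P=P[P[:,2]>100]
print(len(P),P.mean(0),P.min(0),P.max(0)); A=np.c_[P[:,:2],np.ones(len(P))];print(np.linalg.lstsq(A,P[:,2],rcond=None)[0])
for b in blobs(d,m,176,50):print(b)
for b in blobs(d,mask(d,(105,150,40),(125,255,255)),22.5,60):print(b)
h=mask(d,(0,180,80),(5,255,255))
for b in blobs(d,h,94,60):print(b,dep(d,*b[0]))
s=snap("scene");m=mask(s,(20,190,60),(30,255,255))
for b in blobs(s,m[:, :],176,50):
    if b[1][0]>300 and abs(b[1][1]+400)<60:print(b)
E
python3 go.py "505 -395 230 -3"
```

```text
397 [ 501.39955371 -392.44312466  196.0378372 ] [ 353.08976302 -415.75468187  158.29973832] [5.33388132e+02 8.58359181e-01 1.42693603e+03]
[-5.25441246e-01  2.82588711e+00  1.56849381e+03]
(array([525., 236.]), array([ 504. , -398.9,   61. ,   34.2,    2.5]))
(array([474., 312.]), array([ 350.7, -324.7,   51.5,   51.5,   43.7]))
(array([355., 203.]), array([601.6, -61.8,  28. ,  27.5,  81.2]))
(array([282., 198.]), array([616.3, 108.3,  27.9,  27.8,  83.6]))
(array([312., 188.]), array([638.3,  37.1,  27.6,  27.5,  82.7]))
(array([75., 63.]), array([956.7, 604. , 271.3, 380.2,   8.6]))
(array([228., 198.]), array([604.2, 218. ,  41.8,  26.5,  16.3])) [603.65278717 220.84615298  92.05463824]
(array([222., 162.]), array([ 506.3, -393.9,   90.7,   35.8,   17. ]))
now [605.7 244.6 166.6] yawY -2.8 f [-0.2  0.4  0.1] w 34.7 g 0.0 q6 0.31 t 29.6
505 -395 230 -3 -> [-2.146 -0.23  -0.208] [-0.001  0.     0.001]
```

Tile B has been knocked to about (638,37), 30 mm off its pad. I'll put it back before pumping.

```bash
python3 go.py "637 37.5 130 -5"; python3 -m inch '-0.06 0.01 0 0 0 0;-0.15 0.02 0 0 0 0;-0.25 0.04 0 0 0 0;-0.35 0.06 0 0 0 0;-0.45 0.07 0 0 0 0.005;-0.54 0.08 0.04 0 0 0.01;-0.62 0.09 0.08 0 0 0.012;-0.67 0.1 0.11 0 0 0.012;-0.69 0.14 0.12 0 0 0.012;-0.69 0.14 0.12 0 0 0.012;-0.69 0.14 0.12 0 0 0.012;-0.69 0.14 0.12 0 0 0.012' 0.5; python3 - <<'E'
from h import *
d=snap("wrist","w9");np.savez("w9.npz",**d)
for b in blobs(d,mask(d,(100,120,30),(128,255,255)),22.5,300):print(b,dep(d,*b[0]).round(1))
d=snap("top")
for b in blobs(d,mask(d,(105,150,40),(125,255,255)),22.5,60):print(b)
E
python3 go.py "638 37 17 -5"
```

```text
now [605.7 244.6 166.6] yawY -2.8 f [-0.2  0.4  0.1] w 34.7 g 0.0 q6 0.31 t 29.6
637 37.5 130 -5 -> [-0.684  0.139  0.122] [-0.001  0.     0.012]
t: 30.63
ee_pos: [638.1, 36.9, 132.2]
eef_rot: [0.737, 0.676, -0.0, -0.0]
ft_force: [-0.1, -0.8, -0.1]
gripper_width: 65.3
grasp_force: 0.0
(array([279., 353.]), array([603.2, -48.4,   7.8,  33.1,  85.2])) [603.3 -48.2  23.5]
(array([316., 239.]), array([638.6,  37.5,  32.3,  33.2,  85.1])) [638.5  38.3  22.9]
(array([272., 136.]), array([616. , 108.4,  33.1,  33.2,  85.8])) [616.4 108.8  22.9]
(array([474., 312.]), array([ 350.7, -324.7,   51.5,   51.5,   43.7]))
(array([355., 203.]), array([601.8, -61.7,  27.7,  27.1,  81.2]))
(array([281., 198.]), array([616.6, 109.5,  32.3,  25.8,  89.4]))
(array([76., 62.]), array([956.7, 604. , 271.2, 380.1,   8.5]))
now [638.2  37.2 132.8] yawY -4.9 f [-0.2 -0.4 -1. ] w 65.4 g 0.0 q6 0.02 t 30.7
638 37 17 -5 -> [-0.001 -0.001  0.386] [ 0. -0.  0.]
```

View pics/w9.png

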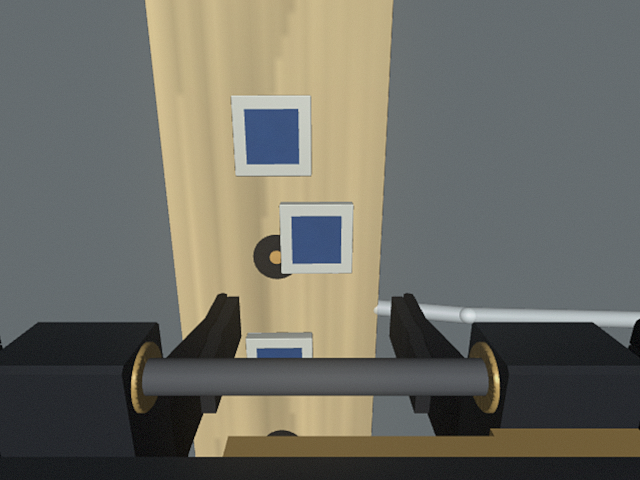

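```bash
python3 -m inch '0 0 0.08 0 0 0;0.001 0.001 0.16 0 0 0;0.001 0.001 0.24 0 0 0;0.001 0.001 0.32 0 0 0;0.001 0.001 0.36 0 0 0;0.001 0.001 0.384 0 0 0;0.001 0.001 0.384 0 0 0;0.001 0.001 0.384 0 0 0' && python3 -m inch '0 0 0 0 0 0;0 0 0 0 0 0;0 0 0 0 0 0;0 0 0 0 0 0;0 0 0 0 0 0;0 0 0 0 0 0' -0.3 30 && python3 -m inch '0 0 -0.03 0 0 0;0 0 -0.05 0 0 0;0 0 -0.06 0 0 0;0 0 -0.06 0 0 0;0 0 -0.06 0 0 0'; python3 go.py "608.8 23.9 26 -5"
```

```text
t: 31.4
ee_pos: [639.3, 36.7, 18.2]
eef_rot: [0.737, 0.676, 0.0, 0.0]
ft_force: [-0.0, 0.7, 0.6]
gripper_width: 65.4
grasp_force: 0.0
t: 31.9
ee_pos: [639.6, 36.3, 18.6]
eef_rot: [0.737, 0.676, 0.001, 0.001]
ft_force: [-1.6, 0.1, 5.9]
gripper_width: 49.5
grasp_force: 30.0
t: 32.32
ee_pos: [638.9, 36.4, 35.6]
eef_rot: [0.737, 0.676, 0.0, 0.0]
ft_force: [-0.3, 0.5, 0.3]
gripper_width: 49.1
grasp_force: 30.0
now [638.9  36.4  35.6] yawY -5.0 f [-0.3  0.5  0.3] w 49.1 g 30.0 q6 0.02 t 32.3
608.8 23.9 26 -5 -> [-0.05  -0.096  0.032] [ 0.  0. -0.]
```

```bash
python3 -m inch '-0.02 -0.03 0 0 0 0;-0.04 -0.07 0.01 0 0 0;-0.053 -0.095 0.02 0 0 0;-0.053 -0.095 0.035 0 0 0;-0.053 -0.095 0.045 0 0 0;-0.053 -0.095 0.045 0 0 0;-0.053 -0.095 0.045 0 0 0;-0.053 -0.095 0.045 0 0 0'; python3 - <<'E'
from h import *
d=snap("wrist","w10")
m=mask(d,(100,120,30),(128,255,255));z=env.sense()["ee_pos"][2]
for p in cv2.findContours(m,0,1)[0]:
    if cv2.contourArea(p)<300: continue
    p=cv2.approxPolyDP(p,6,True)[:,0];zz=z+5 if p[:,1].mean()>220 else 22.5;q=ray(d,p,zz);print(p.tolist(),q.mean(0).round(1))
E
python3 go.py "608.5 22.6 17 -5"
```

```text
t: 32.98
ee_pos: [609.5, 23.2, 21.9]
eef_rot: [0.737, 0.676, 0.0, 0.0]
ft_force: [0.1, 0.1, -0.7]
gripper_width: 49.3
grasp_force: 30.0
[[275, 281], [277, 352], [353, 351], [355, 281]] [609.3  25.   27. ]
[[267, 60], [271, 154], [357, 154], [360, 59]] [616.1 108.5  22.5]
now [609.5  23.2  22. ] yawY -5.0 f [ 0.3 -0.2 -0.5] w 49.0 g 30.0 q6 -0.0 t 33.0
608.5 22.6 17 -5 -> [-0.002 -0.003  0.017] [ 0. -0.  0.]
```

```bash
python3 -m inch '-0.003 -0.003 0.006 0 0 0;-0.003 -0.003 0.011 0 0 0;-0.003 -0.003 0.014 0 0 0;-0.003 -0.003 0.014 0 0 0' && python3 -m inch '0 0 0 0 0 0;0 0 0 0 0 0;0 0 0 0 0 0;0 0 0 0 0 0' 0.45 && python3 -m inch '0 0 -0.04 0 0 0;0 0 -0.1 0 0 0;0 0 -0.2 0 0 0;0 0 -0.3 0 0 0;0 0 -0.4 0 0 0;0 0 -0.5 0 0 0;0 0 -0.58 0 0 0;0 0 -0.58 0 0 0;0 0 -0.58 0 0 0'; python3 - <<'E'
from h import *
d=snap("wrist","w11")
for b in blobs(d,mask(d,(100,120,30),(128,255,255)),22.5,300):print(b,dep(d,*b[0]).round(1))
d=snap("top")
m=mask(d,(20,190,60),(30,255,255));m[:,:480]=0;m[:,560:]=0
v,u=np.nonzero(cv2.erode(m,np.ones((3,3))))
P=np.array([dep(d,a,b) for a,b in zip(u,v) if d["range_z"][b,a]>0]);print(len(P),np.median(P,0),P.min(0),P.max(0)); 
c=np.median(P,0)
for k in (P[P[:,0]<c[0]-15],P[P[:,0]>c[0]+15]):print(k.mean(0))
E
python3 go.py "504 -399 230 -5"
```

```text
t: 33.37
ee_pos: [608.2, 22.2, 18.6]
eef_rot: [0.737, 0.676, 0.0, 0.0]
ft_force: [-3.1, -0.2, 6.2]
gripper_width: 49.1
grasp_force: 30.0
t: 33.7
ee_pos: [607.9, 22.3, 17.5]
eef_rot: [0.737, 0.676, -0.0, -0.0]
ft_force: [0.1, 0.0, 1.0]
gripper_width: 61.5
grasp_force: 0.0
t: 34.45
ee_pos: [609.4, 22.2, 194.8]
eef_rot: [0.737, 0.676, 0.002, 0.002]
ft_force: [0.0, -0.0, -0.2]
gripper_width: 63.1
grasp_force: 0.0
(array([314., 309.]), array([601.9, -61.2,  32.7,  32.1,  85.8])) [601.9 -60.8  22.2]
(array([312., 217.]), array([608. ,  23.2,  32.4,  32.8,  85. ])) [607.6  23.8  23.7]
(array([313., 108.]), array([616.1, 108.3,  32.8,  33. ,  85.1])) [615.9 108.9  23.3]
394 [ 502.52780279 -397.40622819  179.88307228] [ 474.74673988 -417.02552779  161.25649182] [ 533.57263778 -379.94401966  197.0256295 ]
[ 481.32842407 -395.77049607  190.3989162 ]
[ 525.13423673 -398.9455031   170.24433868]
now [607.3  22.3 191. ] yawY -5.0 f [-0.2  0.  -0.8] w 63.1 g 0.0 q6 -0.01 t 34.5
504 -399 230 -5 -> [-1.429 -0.221 -0.13 ] [-0. -0. -0.]
```

```bash
python3 -m inch '-0.06 -0.01 -0.02 0 0 0;-0.15 -0.02 -0.05 0 0 0;-0.26 -0.04 -0.08 0 0 0;-0.37 -0.06 -0.11 0 0 0;-0.48 -0.07 -0.13 0 0 0;-0.59 -0.09 -0.13 0 0 0;-0.7 -0.11 -0.13 0 0 0;-0.8 -0.13 -0.13 0 0 0;-0.89 -0.14 -0.13 0 0 0;-0.95 -0.15 -0.13 0 0 0;-0.98 -0.15 -0.13 0 0 0;-0.98 -0.15 -0.13 0 0 0' -1 10; python3 go.py "503 -397.5 225 -5"
```

```text
t: 35.55
ee_pos: [536.3, -268.0, 228.8]
eef_rot: [0.738, 0.675, -0.0, -0.001]
ft_force: [0.6, 0.4, 0.1]
gripper_width: 1.3
grasp_force: 0.0
now [ 536.3 -268.   228.8] yawY -5.2 f [0.6 0.4 0.1] w 1.3 g 0.0 q6 -0.5 t 35.5
503 -397.5 225 -5 -> [-0.44  -0.072  0.012] [-0.001 -0.    -0.001]
```

```bash
python3 -m inch '-0.08 -0.01 0 0 0 0;-0.17 -0.03 0 0 0 0;-0.27 -0.045 0 0 0 0;-0.36 -0.06 0 0 0 0;-0.42 -0.07 0.01 0 0 0;-0.44 -0.072 0.01 0 0 0;-0.44 -0.072 0.01 0 0 0;-0.44 -0.072 0.01 0 0 0;-0.44 -0.072 0.01 0 0 0'; python3 - <<'E'
from h import *
d=snap("scene","s5");cv2.imwrite("pics/s5c.png",cv2.resize(d["pixels"][60:300,80:400,::-1],None,fx=2.3,fy=2.3))
E
python3 go.py "503 -397.5 195 -5;503 -397.5 110 -5;503 -397.5 68 -5"
```

```text
t: 36.3
ee_pos: [505.1, -394.5, 227.5]
eef_rot: [0.737, 0.676, 0.0, -0.0]
ft_force: [-0.0, -0.3, 0.1]
gripper_width: -0.1
grasp_force: 0.0
now [ 505.2 -394.6  227.6] yawY -4.9 f [0.2 1.  0.3] w 0.7 g 0.0 q6 -0.7 t 36.4
503 -397.5 195 -5 -> [-0.01  -0.006  0.109] [-0.    -0.     0.001]
503 -397.5 110 -5 -> [-0.011 -0.006  0.392] [-0.    -0.     0.001]
503 -397.5 68 -5 -> [-0.011 -0.006  0.532] [-0.    -0.     0.001]
```

View pics/s5c.png

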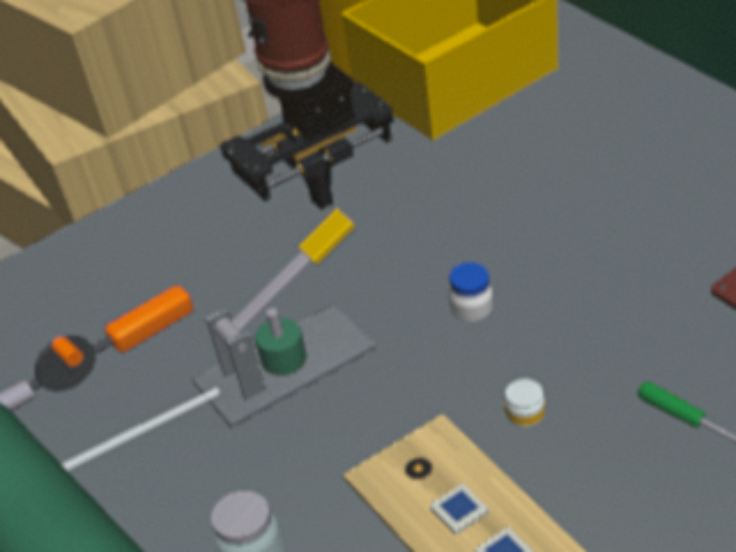

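The crop shows the closed fingers over the yellow paddle, with nothing in the way beneath the gripper.

```bash
python3 -m inch '-0.011 -0.006 0.05 0 0 0;-0.011 -0.006 0.1 0 0 0;-0.011 -0.006 0.14 0 0 0;-0.011 -0.006 0.18 0 0 0;-0.011 -0.006 0.22 0 0 0;-0.011 -0.006 0.26 0 0 0;-0.011 -0.006 0.3 0 0 0;-0.011 -0.006 0.34 0 0 0;-0.011 -0.006 0.38 0 0 0;-0.011 -0.006 0.42 0 0 0;-0.011 -0.006 0.46 0 0 0;-0.011 -0.006 0.5 0 0 0;-0.011 -0.006 0.515 0 0 0;-0.011 -0.006 0.515 0 0 0'; python3 go.py;python3 -m inch '0 0 0.007 0 0 0;0 0 0.014 0 0 0;0 0 0.02 0 0 0;0 0 0.02 0 0 0;0 0 0.02 0 0 0'; python3 go.py
```

```text
t: 37.52
ee_pos: [503.7, -399.8, 73.6]
eef_rot: [0.737, 0.676, 0.0, 0.001]
ft_force: [-0.6, 1.4, 10.1]
gripper_width: 0.6
grasp_force: 4.6
now [ 503.7 -399.8   73.6] yawY -5.0 f [-0.6  1.4 10.1] w 0.6 g 4.6 q6 -0.71 t 37.5
t: 37.93
ee_pos: [504.5, -400.0, 69.2]
eef_rot: [0.737, 0.676, 0.001, 0.002]
ft_force: [0.9, 2.6, 10.2]
gripper_width: 0.6
grasp_force: 4.8
now [ 504.5 -400.    69.2] yawY -5.0 f [ 0.9  2.6 10.2] w 0.6 g 4.8 q6 -0.71 t 37.9
```

Not yet at the stop, so continue gently.

```bash
python3 -m inch '0 0 0.006 0 0 0;0 0 0.012 0 0 0;0 0 0.018 0 0 0;0 0 0.018 0 0 0;0 0 0.018 0 0 0'; python3 go.py; python3 -m inch '0 0 0.006 0 0 0;0 0 0.012 0 0 0;0 0 0.012 0 0 0;0 0 0.012 0 0 0'; python3 go.py
```

```text
t: 38.35
ee_pos: [505.0, -400.2, 66.7]
eef_rot: [0.737, 0.676, 0.001, 0.003]
ft_force: [-3.1, 7.0, 24.9]
gripper_width: 0.2
grasp_force: 12.5
now [ 505.  -400.2   66.7] yawY -5.0 f [-3.1  7.  24.9] w 0.2 g 12.5 q6 -0.71 t 38.4
t: 38.68
ee_pos: [505.3, -400.3, 65.9]
eef_rot: [0.737, 0.676, 0.001, 0.003]
ft_force: [-9.8, 13.1, 40.4]
gripper_width: 0.4
grasp_force: 21.0
now [ 505.3 -400.3   65.9] yawY -5.0 f [-9.8 13.1 40.4] w 0.4 g 21.0 q6 -0.71 t 38.7
```

```bash
python3 -m inch '0.008 0 -0.02 0 0 0;0.008 0 -0.05 0 0 0;0.008 0 -0.09 0 0 0;0.008 0 -0.13 0 0 0;0.008 0 -0.17 0 0 0;0.008 0 -0.21 0 0 0;0.008 0 -0.26 0 0 0;0.008 0 -0.31 0 0 0;0.008 0 -0.36 0 0 0;0.008 0 -0.41 0 0 0;0.008 0 -0.46 0 0 0;0.008 0 -0.5 0 0 0;0.008 0 -0.53 0 0 0;0.008 0 -0.53 0 0 0;0.008 0 -0.53 0 0 0;0.008 0 -0.53 0 0 0;0.008 0 -0.53 0 0 0;0.008 0 -0.53 0 0 0'; python3 - <<'E'
from h import *
s=snap("scene","s6");b=dict(np.load("scene0.npz"))
for d in(b,s):
    m=mask(d,(20,190,60),(30,255,255))
    for c in cv2.findContours(m,0,1)[0]:
        x=cv2.boundingRect(c)
        if cv2.contourArea(c)>50 and x[1]<200 and x[0]<240 and x[0]>180: print(x)
E
python3 go.py
```

```text
t: 40.18
ee_pos: [502.1, -396.7, 215.8]
eef_rot: [0.737, 0.676, -0.0, -0.001]
ft_force: [0.2, -0.4, -0.0]
gripper_width: 0.4
grasp_force: 0.0
(211, 152, 22, 22)
(196, 0, 126, 120)
(211, 151, 22, 23)
(220, 35, 102, 85)
now [ 502.2 -396.7  216.1] yawY -5.0 f [-0.3 -0.7  0. ] w 0.3 g 0.0 q6 -0.7 t 40.2
```

```bash
D='0 0 0'; python3 -m inch '0 0 0.05 0 0 0;0 0 0.09 0 0 0;0 0 0.13 0 0 0;0 0 0.17 0 0 0;0 0 0.21 0 0 0;0 0 0.25 0 0 0;0 0 0.29 0 0 0;0 0 0.33 0 0 0;0 0 0.37 0 0 0;0 0 0.41 0 0 0;0 0 0.45 0 0 0;0 0 0.48 0 0 0;0 0 0.5 0 0 0;0 0 0.51 0 0 0;0 0 0.52 0 0 0;0 0 0.527 0 0 0;0 0 0.527 0 0 0;0 0 0.527 0 0 0;0 0 0.527 0 0 0' && python3 -m inch '0 0 -0.02 0 0 0;0 0 -0.05 0 0 0;0 0 -0.09 0 0 0;0 0 -0.13 0 0 0;0 0 -0.17 0 0 0;0 0 -0.21 0 0 0;0 0 -0.26 0 0 0;0 0 -0.31 0 0 0;0 0 -0.36 0 0 0;0 0 -0.41 0 0 0;0 0 -0.46 0 0 0;0 0 -0.5 0 0 0;0 0 -0.527 0 0 0;0 0 -0.527 0 0 0;0 0 -0.527 0 0 0;0 0 -0.527 0 0 0;0 0 -0.527 0 0 0;0 0 -0.527 0 0 0'; python3 go.py
```

```text
t: 41.82
ee_pos: [505.0, -397.9, 65.9]
eef_rot: [0.737, 0.676, 0.001, 0.003]
ft_force: [-8.5, 11.3, 38.5]
gripper_width: 0.3
grasp_force: 19.9
t: 43.32
ee_pos: [502.1, -396.7, 215.9]
eef_rot: [0.737, 0.676, -0.0, -0.001]
ft_force: [-0.7, -0.3, -0.2]
gripper_width: 0.6
grasp_force: 0.0
now [ 502.1 -396.7  215.9] yawY -5.0 f [-0.7 -0.3 -0.2] w 0.6 g 0.0 q6 -0.7 t 43.3
```

```bash
python3 -m inch '0 0 0.05 0 0 0;0 0 0.09 0 0 0;0 0 0.13 0 0 0;0 0 0.17 0 0 0;0 0 0.21 0 0 0;0 0 0.25 0 0 0;0 0 0.29 0 0 0;0 0 0.33 0 0 0;0 0 0.37 0 0 0;0 0 0.41 0 0 0;0 0 0.45 0 0 0;0 0 0.48 0 0 0;0 0 0.5 0 0 0;0 0 0.51 0 0 0;0 0 0.52 0 0 0;0 0 0.527 0 0 0;0 0 0.527 0 0 0;0 0 0.527 0 0 0;0 0 0.527 0 0 0' && python3 -m inch '0 0 -0.02 0 0 0;0 0 -0.05 0 0 0;0 0 -0.09 0 0 0;0 0 -0.13 0 0 0;0 0 -0.17 0 0 0;0 0 -0.21 0 0 0;0 0 -0.26 0 0 0;0 0 -0.31 0 0 0;0 0 -0.36 0 0 0;0 0 -0.41 0 0 0;0 0 -0.46 0 0 0;0 0 -0.51 0 0 0;0 0 -0.56 0 0 0;0 0 -0.58 0 0 0;0 0 -0.58 0 0 0;0 0 -0.58 0 0 0;0 0 -0.58 0 0 0;0 0 -0.58 0 0 0'; python3 - <<'E'
from h import *
d=snap("top","t9")
for b in blobs(d,mask(d,(105,150,40),(125,255,255)),22.5,60):print(b)
m=mask(d,(0,180,80),(5,255,255))
for b in blobs(d,m,94,60):print(b)
v,u=np.nonzero(m);P=np.array([dep(d,a,b) for a,b in zip(u,v) if d["range_z"][b,a]>0]);P=P[P[:,2]>40];t=P[P[:,2]>87];print("bar",len(t),np.median(t,0),t.min(0),t.max(0))
s=snap("scene");b=dict(np.load("scene0.npz"))
for q in(b,s):
    for nm,lo,hi in(("yel",(20,190,60),(30,255,255)),("white",(0,0,170),(180,60,255)),("blue",(105,150,40),(125,255,255))):
      for c in cv2.findContours(mask(q,lo,hi),0,1)[0]:
        x=cv2.boundingRect(c)
        if cv2.contourArea(c)>50 and 140<x[1]<260 and x[0]<330: print(nm,x)
E
python3 go.py
```

```text
t: 44.9
ee_pos: [505.0, -397.9, 65.9]
eef_rot: [0.737, 0.676, 0.001, 0.003]
ft_force: [-10.0, 12.7, 39.0]
gripper_width: 0.1
grasp_force: 20.0
t: 46.4
ee_pos: [502.0, -396.5, 231.2]
eef_rot: [0.737, 0.676, -0.0, -0.001]
ft_force: [-0.3, -0.3, -0.2]
gripper_width: 0.6
grasp_force: 0.0
(array([355., 203.]), array([601.6, -61.8,  28. ,  27.5,  81.2]))
(array([318., 201.]), array([607.4,  22.9,  25.4,  28.1,  89.5]))
(array([282., 198.]), array([616.3, 108.3,  27.9,  27.8,  83.6]))
(array([80., 74.]), array([963.8, 605. , 272. , 355.5,   3.6]))
(array([218., 198.]), array([601.3, 243.7,  77.3,  40.1,  89.4]))
bar 216 [607.21403855 243.55902775  93.34303521] [599.05517167 205.47304903  87.09180242] [615.75285137 283.21499945 100.83285278]
yel (211, 152, 22, 22)
white (108, 229, 67, 35)
white (300, 225, 16, 15)
blue (276, 174, 16, 14)
yel (211, 151, 22, 23)
white (108, 229, 67, 35)
white (300, 225, 16, 15)
blue (276, 174, 16, 14)
now [ 502.2 -396.7  231.8] yawY -5.0 f [ 0.5  1.  -0.3] w 0.5 g 0.0 q6 -0.7 t 46.5
```

```bash
python3 -c "
from rig import env;print(env.finish_job())"
```

```text
the job is handed in; nothing more can be done
None
```

The job is handed in with no verdict returned; in the last pictures the three tiles lie centred on their pads (one knocked aside mid-run and put back), the T-handle is home on the stem and turned to the stop, the lever is back up after three full strokes, and the tin and paint pot are where they started.

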